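Close up a repaired switch box: shut and lock the door, refit the switch knobs

TASK

The switch box is repaired, so close it up: push its door shut, turn both quarter-turn locks clockwise until locked using the wide-blade screwdriver, and put the screwdriver back in its wooden block. Push each knob lying on the mat fully home on the flat-sided spindle in the ring of its own colour, and leave it turned to OFF, its pointer towards the white bar; one knob may be missing. Leave the multimeter, mug and solder spool where they are.

Things in the scene. Friction and masses are not known exactly. Their poses are not given: they have to be found in the camera images.
- box: The switch box: a light-grey metal electrical enclosure lying on its back, 200 mm (its x) by 300 mm (its y) by 112 mm high with its door shut. Does not move during the job. Origin at the centre of its underside on the table; x points to the hinge side (away from the robot), y to the left along the hinge, z up.
- door (a joint): Door of the switch box, 204 x 304 x 12 mm, which is its top. Hinged along the far (+x) long edge: hinge line at box x = +100 mm, 98 mm above the table. 0 = shut (door face level, 112 mm above the table), positive = front edge raised (rad). A stiff hinge: it stays where it is left and is pushed down with a few newtons.
- door_push (a point): Point on the outer face of the door, midway between left and right and 140 mm from the hinge line: a clear place to push the door shut. Shut, it lies at box x = -40 mm, y = 0, z = 112 mm. Its frame turns with the door.
- lock_left (a joint): Quarter-turn lock at the front left of the door, a captive slotted screw head. 0 = open (slot along the box's x), 1.571 = locked (slot along the box's y), at its stop. Grows as it is turned clockwise seen from above; turns stiffly (0.06 N m) and stays where left.
- slot_left (a point): Centre of the top of the left lock's steel head (28 mm across, its top 9 mm above the door face; with the door shut at box x = -72 mm, y = 105 mm, z = 121 mm). Its x axis runs along the slot, z out of the door. The slot is 6.5 mm wide, runs right across and is 7 mm deep, with chamfered lips.
- lock_right (a joint): Quarter-turn lock at the front right of the door, a captive slotted screw head. 0 = open (slot along the box's x), 1.571 = locked (slot along the box's y), at its stop. Grows as it is turned clockwise seen from above; turns stiffly (0.06 N m) and stays where left.
- slot_right (a point): Centre of the top of the right lock's steel head (28 mm across, its top 9 mm above the door face; with the door shut at box x = -72 mm, y = -105 mm, z = 121 mm). Its x axis runs along the slot, z out of the door. The slot is 6.5 mm wide, runs right across and is 7 mm deep, with chamfered lips.
- spindle_red (a point): Foot of the brass spindle in the red ring on the door (door shut: box x = 25, y = 95, z = 112 mm). The spindle stands 18 mm out of the door, 16 mm in diameter with one flat 3 mm from its axis, top edge chamfered. x axis: square out of the flat, where the fitted knob's pointer will point; z out of the door.
- shaft_red (a joint): Turn of the red ring's spindle. 0 = OFF, its anticlockwise stop: x along the box's x, towards the white OFF bar printed on the door beyond the ring. Grows as it turns clockwise seen from above, to 1.7 rad. Turns lightly (0.035 N m), stays where left.
- knob_red (a point): Centre of the red knob (None if missing), 70 g: black skirt 58 mm across, 22 high, on it a red bar 14 thick (y), 58 long (x), 22 high. Point 22 mm above its underside, at the bar's foot. x along the bar to the pointed end (white line), z up. Below, a bore 19 deep, 1 mm larger all round than the spindle, flat on the +x side: goes on one way only. Home: underside on the door, point 22 mm above the spindle's foot.
- spindle_yellow (a point): Foot of the brass spindle in the yellow ring on the door (door shut: box x = 25, y = 0, z = 112 mm). The spindle stands 18 mm out of the door, 16 mm in diameter with one flat 3 mm from its axis, top edge chamfered. x axis: square out of the flat, where the fitted knob's pointer will point; z out of the door.
- shaft_yellow (a joint): Turn of the yellow ring's spindle. 0 = OFF, its anticlockwise stop: x along the box's x, towards the white OFF bar printed on the door beyond the ring. Grows as it turns clockwise seen from above, to 1.7 rad. Turns lightly (0.035 N m), stays where left.
- knob_yellow (a point): Centre of the yellow knob (None if missing), 70 g: black skirt 58 mm across, 22 high, on it a yellow bar 14 thick (y), 58 long (x), 22 high. Point 22 mm above its underside, at the bar's foot. x along the bar to the pointed end (white line), z up. Below, a bore 19 deep, 1 mm larger all round than the spindle, flat on the +x side: goes on one way only. Home: underside on the door, point 22 mm above the spindle's foot.
- spindle_blue (a point): Foot of the brass spindle in the blue ring on the door (door shut: box x = 25, y = -95, z = 112 mm). The spindle stands 18 mm out of the door, 16 mm in diameter with one flat 3 mm from its axis, top edge chamfered. x axis: square out of the flat, where the fitted knob's pointer will point; z out of the door.
- shaft_blue (a joint): Turn of the blue ring's spindle. 0 = OFF, its anticlockwise stop: x along the box's x, towards the white OFF bar printed on the door beyond the ring. Grows as it turns clockwise seen from above, to 1.7 rad. Turns lightly (0.035 N m), stays where left.
- knob_blue (a point): Centre of the blue knob (None if missing), 70 g: black skirt 58 mm across, 22 high, on it a blue bar 14 thick (y), 58 long (x), 22 high. Point 22 mm above its underside, at the bar's foot. x along the bar to the pointed end (white line), z up. Below, a bore 19 deep, 1 mm larger all round than the spindle, flat on the +x side: goes on one way only. Home: underside on the door, point 22 mm above the spindle's foot.
- driver_handle (a point): Wide-blade screwdriver, 144 mm long, 130 g, standing blade down in its block. Point on its axis half-way up the orange hexagonal handle (66 long, 28 across flats, one pair square to y), 110 mm above the blade's tip. z up the axis to the handle's end, x along the blade's width. Below the handle a black collar 38 mm across: top 34 mm, underside 40 mm below this point.
- driver_tip (a point): Middle of the screwdriver blade's tip edge. The blade is 18 mm wide (x) and 3.5 mm thick (y); frame as driver_handle.
- block_mouth (a point): Centre of the hole's mouth in the top of the wooden tool block, 75 mm square, 85 mm high, which does not move. The hole is 24 mm in diameter, chamfered, right through. Put away, the screwdriver hangs in it, its collar's underside on the block's top, handle point 40 mm above this point, turned any way.
- multimeter: Bystander: red multimeter, 85 x 175 x 40 mm, lying on its back; origin at the centre of its underside.
- mug: Bystander: white mug, 80 mm across, 95 mm high, handle to its +y; origin at the centre of its underside.
- solder_spool: Bystander: spool of solder, 60 mm across, 40 mm high; origin at the centre of its underside.

How it is judged:
By the outcome, as a careful person would: the job done as asked, in the order asked, and still so for the second after the job is handed in, with the robot touching nothing.
Of switch_red, switch_yellow, switch_blue only 2 to 3 are there at a start; the rules pass over those that are not, and their reading is None.
At some moment in a run one of switch_red, switch_yellow, switch_blue may be knocked a few centimetres aside while the robot is not near it.
It also fails if it takes over 210 s, if anything falls off the work surface, if the arm or the gripper's body presses on something with over 40 N, if the wrist force passes 120 N, or if a joint passes its speed limit or range.

ROBOT

A 6-joint arm with a two-finger parallel gripper is mounted at the origin on the work surface. World frame = base frame: x ahead of the robot, y to its left, z up, the work surface at z = 0. Lengths are in m, angles in degrees, forces in N, time in s.
With the tool pointing down it reaches from about 0.35 to 0.875 m from the base axis. Payload 4.2 kg.
Tool frame: the origin (TCP) lies midway between the tips of the shut fingers; the grasp point (between the pads) lies 19 mm behind it; z points along the fingers, y is the line along which they close (so a half turn about z gives the same grasp; the last joint's range is limited). The gripper opens to 87 mm and grips with 3 to 60 N. Pads are 19 mm wide; open, the fingers measure 117 mm over their backs; the gripper's body (75 mm by 190 mm) begins 51 mm behind the grasp point.
Start: joints at [78.644, 22.042, 0.453, 0, -68.411, -14.817], TCP at [0.276, 0.561, 0.223] pointing down, gripper open.
Joint ranges: [-179.83, 179.83], [-69.29, 118.12], [-61.27, 80.66], [-181.25, 117.63], [-171.15, -9.14], [-177.46, 177.46]. Speed limits (degrees/s): [159.86, 159.86, 180, 180, 180, 180].

INTERFACE

Orientations are given as a 3x3 rotation matrix whose columns are the frame's x, y, z axes.
In Python, from station import sense, capture, camera_params, finish_job gives the robot as it stands.
- The arm moves only by the tool drive_tool, never from a script. Its argument "rows" is a list of rows, each an object of numbers: "tx", "ty", "tz": the shift along the tool's x, y, z in cm; "ax", "ay", "az": the turn, a rotation vector about the tool's x, y, z in rad; "claw": the finger opening in cm, from 0 to 8.7. In form: [{"tx": .., "ty": .., "tz": .., "ax": .., "ay": .., "az": .., "claw": ..}, ...]. A call has 1 to 10 rows; each row shifts and turns the commanded pose from where the row before left it, along the tool's axes as they then stand; what a row does not reach is not made up. A row lasts 1/12 s, in which the tool goes at most 41.7 mm and 7.16 degrees, less where a joint would pass 70% of its speed; a pose out of reach is approached as far as the arm can. A call with a gripper value outside its range is refused whole. The fingers move at their own pace and stop on an object; the grip force is fixed at half the most. Time passes only in rows, so rows that do not move let the fingers close. It gives the time, the measured TCP pose, the force, the opening and the grip force at its end, in the units of the state.
- sense(): the state, without advancing time (a new reading comes with each control period).
- capture(name): name is "scene" or "side" or "wrist"; returns (picture, depth): 384x512x3 uint8, red, green, blue; 384x512 float32, m along the optical axis (not along the pixel's ray), 0 where there is no reading.
- camera_params(name): a dict with "intrinsics" (3x3 intrinsics, pixels), "R" (3x3) and "t" (3): a world point X has camera coordinates R X + t; the wrist camera has in their place "tool_from_camera" (4x4, takes a point from camera to tool coordinates, whose origin is the TCP and whose axes are the flange's). Camera axes: x right, y down, z forward; pixel columns grow to the right and rows downward; lengths in m; the calibration is good to about 2 mm. A picture is of the moment at which its call begins: read the wrist's pose just before it. camera_params takes no time and is no camera call.
- finish_job(): hands the job in; it is judged then, once.
The state is a dict: "time_s": time; "joints": joint angles; "joint_velocities": joint speeds; "effort": joint torques, N m; "tcp_pos": TCP position; "ee_rot": TCP orientation; "wrist_force": force on the tool from outside, world axes, zero at the start; "moment": the same for the moment, N m; "gripper_width": opening from 0.0 (shut) to 1.0 (fully open); "gripper_force": force on a finger pad.
Only numpy, scipy, OpenCV 4.12 (cv2) and the standard library are available. Lean on these libraries where they do the work, as an engineer would, in place of code of your own. Each camera call takes 0.05 s, during which the arm holds its last target. There are 200 camera calls.

## Working session

There is one attempt and no reset: what is moved stays moved. The work goes in short steps, Python scripts to look and compute and a tool call to move; the robot and the scene stay as the last step left them, time stands still between calls to the robot, and variables do not carry over. Pictures are saved under pics/ and viewed, at most 14 in all, crops included, and the job is handed in when it is done.

Besides the shell and the picture viewer there is one more tool, called after ">>>" as name(argument=value, ...), one argument or row to a line, values as JSON. drive_tool: Moves the arm, as the interface text tells. Its arguments: {"type":"object","properties":{"rows":{"type":"array"}},"required":["rows"]}

```bash
mkdir -p pics
cat > h.py <<'E'
import numpy as np, cv2
from station import sense, capture, camera_params, finish_job
def cap(n):
    s=sense(); im,d=capture(n); p=camera_params(n); K=np.array(p["intrinsics"])
    if n=="wrist":
        T=np.array(p["tool_from_camera"]); R=np.array(s["ee_rot"]); t=np.array(s["tcp_pos"])
        Rw=R@T[:3,:3]; c=R@T[:3,3]+t
    else:
        Rw=np.array(p["R"]).T; c=-Rw@np.array(p["t"])
    return im,d,K,Rw,c
def cloud(d,K,Rw,c):
    v,u=np.mgrid[:d.shape[0],:d.shape[1]]
    P=np.stack([(u-K[0,2])/K[0,0]*d,(v-K[1,2])/K[1,1]*d,d],-1)
    return P@Rw.T+c
def ray(u,v,z,K,Rw,c):
    r=Rw@np.array([(u-K[0,2])/K[0,0],(v-K[1,2])/K[1,1],1.]); return c+r*(z-c[2])/r[2]
def save(n,im): cv2.imwrite("pics/"+n+".png",cv2.cvtColor(im,cv2.COLOR_RGB2BGR))
E
python3 - <<'E'
from h import *
print(sense())
for n in("scene","side"):
    im,d,K,Rw,c=cap(n); save(n+"0",im); np.savez(n+"0",im=im,d=d,K=K,Rw=Rw,c=c); print(n,c,Rw.tolist(),K[0,0])
print(camera_params("wrist"))
E
```

```text
{'time_s': 0.0, 'joints': array([ 7.86425609e+01,  2.20913987e+01,  3.81097306e-01, -3.13313571e-02,
       -6.84125337e+01, -1.48172160e+01]), 'joint_velocities': array([-0.05605236, -0.0928946 ,  0.07031311, -0.01870939,  0.11626321,
       -0.00502455]), 'effort': array([ 1.61342189e-05, -3.90667391e+01,  1.87401402e+01,  4.21991944e+00,
        1.08325822e-02, -2.07118533e-04]), 'tcp_pos': array([0.27539249, 0.56038201, 0.22145584]), 'ee_rot': array([[ 8.97364603e-01, -4.41288933e-01, -9.20702727e-04],
       [-4.41289890e-01, -8.97362372e-01, -2.00170829e-03],
       [ 5.71277310e-05,  2.20255897e-03, -9.99997573e-01]]), 'wrist_force': array([0.65759871, 0.31088158, 0.2432967 ]), 'moment': array([ 0.00163615, -0.0237123 ,  0.03367728]), 'gripper_force': 0.0, 'gripper_width': 0.9980653778878419}
scene [1.15713124 0.0134592  0.96575905] [[-0.035680618117523766, 0.8266740537895899, -0.5615486642151656], [0.9992814657974707, 0.02232430194994093, -0.030629685863642175], [-0.012784584639673508, -0.562238058417903, -0.8268766051002153]] 366.29727679621783
side [-0.04366417 -0.61418537  0.85494213] [[0.6881539225503549, -0.47183222441894, 0.5511973610953117], [-0.725446764011059, -0.43373292729146307, 0.5344181325227103], [-0.013083251294807264, -0.7676262761155674, -0.6407641756157283]] 397.06611920833615
{'intrinsics': array([[299.07408307,   0.        , 254.29427788],
       [  0.        , 299.07408307, 192.24487842],
       [  0.        ,   0.        ,   1.        ]]), 'tool_from_camera': array([[ 3.74995627e-05, -9.57924408e-01, -2.87020605e-01,
         7.88176511e-02],
       [ 9.99999990e-01, -2.44306117e-06,  1.38804774e-04,
        -5.10301235e-04],
       [-1.33665690e-04, -2.87020607e-01,  9.57924398e-01,
        -1.61906441e-01],
       [ 0.00000000e+00,  0.00000000e+00,  0.00000000e+00,
         1.00000000e+00]])}
```

View pics/scene0.png

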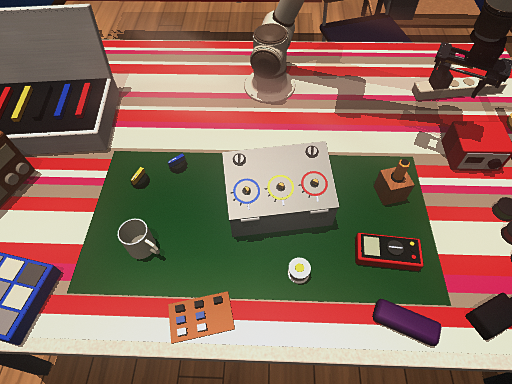

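View pics/side0.png

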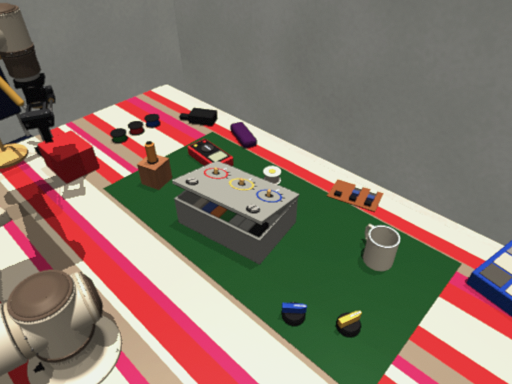

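The scene view shows the half-open door with its rings (red 315,183, yellow 281,187, blue 246,190), the block and screwdriver at (397,183), a yellow knob at (138,176) and a blue knob at (177,161). The red knob is missing. The side view shows the same, with the knobs at (293,312) and (349,322).

Run:
```python
from h import *
for n in("scene","side"):
    z=np.load(n+"0.npz"); im,d,K,Rw,c=[z[k] for k in("im","d","K","Rw","c")]
    P=cloud(d,K,Rw,c); hsv=cv2.cvtColor(im,cv2.COLOR_RGB2HSV); ok=(d>0)&(P[...,0]>.2)&(P[...,0]<.95)&(abs(P[...,1])<.55)
    H,S,V=[hsv[...,i].astype(int) for i in range(3)]
    def comp(m,lab,mn=12):
        k,L,st,ce=cv2.connectedComponentsWithStats(m.astype(np.uint8))
        for i in range(1,k):
            if st[i,4]>=mn:
                q=P[L==i]; print(n,lab,st[i,4],ce[i].round(1),np.median(q,0).round(4),"z",np.percentile(q[:,2],[2,98]).round(4))
                yield q
    for lab,m in dict(yel=(H>22)&(H<33)&(S>130)&(V>90),blue=(H>105)&(H<125)&(S>130)&(V>60),orange=(H>5)&(H<20)&(S>110)&(V>60)).items():
        for q in comp(m&ok,lab):pass
    m=ok&(S<50)&(V>90)&(P[...,2]>.09)&(P[...,0]<.75)
    for q in comp(m,"grey",800):
        A=np.c_[q[:,:2],np.ones(len(q))]; co=np.linalg.lstsq(A,q[:,2],rcond=None)[0]
        r=abs(A@co-q[:,2]); co=np.linalg.lstsq(A[r<.004],q[r<.004,2],rcond=None)[0]; print("plane",co, np.degrees(np.arctan(np.hypot(*co[:2]))), np.percentile(r,90))
        print(cv2.minAreaRect(q[:,:2].astype(np.float32)))
    m=ok&(abs(P[...,2]-.085)<.003)&(P[...,1]>.2)
    for q in comp(m,"blocktop",30): print(cv2.minAreaRect(q[:,:2].astype(np.float32)))
    m=ok&(P[...,2]>.09)&(P[...,1]>.2)&(P[...,1]<.45)&(P[...,0]>.3)
    for q in comp(m,"driver",30): pass
```

```text
scene yel 36 [138.2 171.6] [ 0.4673 -0.4042  0.0443] z [0.0294 0.0478]
scene yel 129 [280.5 187. ] [0.5786 0.0443 0.1313] z [0.1221 0.1413]
scene yel 16 [411.8 243.1] [0.6957 0.4072 0.0456] z [0.0422 0.0472]
scene yel 59 [299.1 267.3] [0.7742 0.0963 0.0411] z [0.0387 0.0443]
scene blue 36 [177.4 157.2] [ 0.4065 -0.2879  0.045 ] z [0.0288 0.0477]
scene blue 111 [246.3 190.8] [ 0.5924 -0.0502  0.1305] z [0.1218 0.1408]
scene orange 16 [449.4  61.6] [0.2737 0.5032 0.3206] z [0.3174 0.3253]
scene orange 669 [398.2 180.1] [0.5153 0.3859 0.0863] z [0.0095 0.1559]
scene orange 62 [137.9 177.3] [ 0.4864 -0.4041  0.0352] z [0.0246 0.0455]
scene orange 102 [380.8 183.7] [0.4946 0.3481 0.0569] z [0.0092 0.0745]
scene orange 1843 [203.2 315.7] [ 0.8993 -0.1437  0.0048] z [0.0011 0.0087]
scene orange 1385 [178.2 368. ] [ 0.9177 -0.3649 -0.7499] z [-0.7583 -0.7419]
scene orange 2210 [291.4 372.4] [ 0.9187  0.121  -0.7496] z [-0.7574 -0.7419]
scene orange 545 [376.6 375.4] [ 0.9176  0.4795 -0.749 ] z [-0.7567 -0.7415]
scene grey 5588 [278.3 179.3] [0.5415 0.0344 0.1405] z [0.1102 0.1625]
plane [-0.
[... 1376 characters left out ...]
193.2] [ 0.5872 -0.0561  0.1408] z [0.1306 0.147 ]
side orange 102 [218.1 211.1] [0.4996 0.0623 0.0583] z [0.0541 0.0607]
side orange 63 [347.5 322.7] [ 0.4636 -0.4142  0.0309] z [0.0193 0.0391]
side grey 2997 [237.1 191.7] [0.523  0.0042 0.1429] z [0.1105 0.1609]
plane [-0.25159603 -0.0428595   0.27514267] 14.317412937178569 0.002410521094469937
((0.5537252426147461, 0.03456047177314758), (0.20610009133815765, 0.305477112531662), 9.060487747192383)
side blocktop 166 [153.2 163. ] [0.4886 0.3691 0.0836] z [0.0821 0.0873]
((0.5008248686790466, 0.381464421749115), (0.0755009725689888, 0.0750221312046051), 16.07317543029785)
side driver 199 [150.6 151.3] [0.496  0.3742 0.1299] z [0.0912 0.1579]
```

>>> drive_tool(
  rows=[
    {"tx": 2.77, "ty": 2.31, "claw": 0},
    {"tx": 2.77, "ty": 2.31, "claw": 0},
    {"tx": 2.77, "ty": 2.31, "claw": 0},
    {"tx": 2.77, "ty": 2.31, "claw": 0},
    {"tx": 2.77, "ty": 2.31, "claw": 0},
    {"tx": 2.77, "ty": 2.31, "claw": 0},
    {"tx": 2.77, "ty": 2.31, "claw": 0},
    {"tx": 2.77, "ty": 2.31, "claw": 0},
  ],
)

```text
invalid input at $.rows[0]: expected keys tx, ty, tz, ax, ay, az, claw
```

>>> drive_tool(
  rows=[
    {"tx": 2.77, "ty": 2.31, "claw": 0},
    {"tx": 2.77, "ty": 2.31, "claw": 0},
    {"tx": 2.77, "ty": 2.31, "claw": 0},
    {"tx": 2.77, "ty": 2.31, "claw": 0},
    {"tx": 2.77, "ty": 2.31, "claw": 0},
    {"tx": 2.77, "ty": 2.31, "claw": 0},
    {"tx": 2.77, "ty": 2.31, "claw": 0},
    {"tx": 2.77, "ty": 2.31, "claw": 0},
    {"claw": 0},
    {"claw": 0},
  ],
)

```text
invalid input at $.rows[0]: expected keys tx, ty, tz, ax, ay, az, claw
```

>>> drive_tool(
  rows=[
    {"tx": 2.77, "ty": 2.31, "tz": 0, "ax": 0, "ay": 0, "az": 0, "claw": 0},
    {"tx": 2.77, "ty": 2.31, "tz": 0, "ax": 0, "ay": 0, "az": 0, "claw": 0},
    {"tx": 2.77, "ty": 2.31, "tz": 0, "ax": 0, "ay": 0, "az": 0, "claw": 0},
    {"tx": 2.77, "ty": 2.31, "tz": 0, "ax": 0, "ay": 0, "az": 0, "claw": 0},
    {"tx": 2.77, "ty": 2.31, "tz": 0, "ax": 0, "ay": 0, "az": 0, "claw": 0},
    {"tx": 2.77, "ty": 2.31, "tz": 0, "ax": 0, "ay": 0, "az": 0, "claw": 0},
    {"tx": 2.77, "ty": 2.31, "tz": 0, "ax": 0, "ay": 0, "az": 0, "claw": 0},
    {"tx": 2.77, "ty": 2.31, "tz": 0, "ax": 0, "ay": 0, "az": 0, "claw": 0},
  ],
)

```text
time_s: 0.77
tcp_pos: [0.3931, 0.2954, 0.2223]
ee_rot: [[0.898, -0.441, -0.0], [-0.441, -0.898, -0.0], [-0.0, 0.001, -1.0]]
wrist_force: [0.2, -1.0, -0.2]
gripper_width: 0.476
gripper_force: 0.0
```

>>> drive_tool(
  rows=[
    {"tx": 2.77, "ty": 2.31, "tz": 0, "ax": 0, "ay": 0, "az": 0, "claw": 0},
    {"tx": 2.77, "ty": 2.31, "tz": 0, "ax": 0, "ay": 0, "az": 0, "claw": 0},
    {"tx": 2.77, "ty": 2.31, "tz": 0, "ax": 0, "ay": 0, "az": 0, "claw": 0},
    {"tx": 2.77, "ty": 2.31, "tz": 0, "ax": 0, "ay": 0, "az": 0, "claw": 0},
    {"tx": 2.77, "ty": 2.31, "tz": 0, "ax": 0, "ay": 0, "az": 0, "claw": 0},
    {"tx": 2.77, "ty": 2.31, "tz": 0, "ax": 0, "ay": 0, "az": 0, "claw": 0},
    {"tx": 2.77, "ty": 2.31, "tz": 0, "ax": 0, "ay": 0, "az": 0, "claw": 0},
    {"tx": 2.77, "ty": 2.31, "tz": 0, "ax": 0, "ay": 0, "az": 0, "claw": 0},
    {"tx": 0, "ty": 0, "tz": 0, "ax": 0, "ay": 0, "az": 0, "claw": 0},
    {"tx": 0, "ty": 0, "tz": 0, "ax": 0, "ay": 0, "az": 0, "claw": 0},
  ],
)

```text
time_s: 1.6
tcp_pos: [0.5104, 0.0319, 0.2218]
ee_rot: [[0.896, -0.445, -0.001], [-0.445, -0.896, -0.0], [-0.001, 0.001, -1.0]]
wrist_force: [0.1, 0.4, -1.1]
gripper_width: 0.005
gripper_force: 0.0
```

>>> drive_tool(
  rows=[
    {"tx": 0, "ty": 0, "tz": 2.5, "ax": 0, "ay": 0, "az": 0, "claw": 0},
    {"tx": 0, "ty": 0, "tz": 2.5, "ax": 0, "ay": 0, "az": 0, "claw": 0},
    {"tx": 0, "ty": 0, "tz": 1.0, "ax": 0, "ay": 0, "az": 0, "claw": 0},
    {"tx": 0, "ty": 0, "tz": 0.5, "ax": 0, "ay": 0, "az": 0, "claw": 0},
    {"tx": 0, "ty": 0, "tz": 0.5, "ax": 0, "ay": 0, "az": 0, "claw": 0},
    {"tx": 0, "ty": 0, "tz": 0.5, "ax": 0, "ay": 0, "az": 0, "claw": 0},
    {"tx": 0, "ty": 0, "tz": 0.5, "ax": 0, "ay": 0, "az": 0, "claw": 0},
    {"tx": 0, "ty": 0, "tz": 0.5, "ax": 0, "ay": 0, "az": 0, "claw": 0},
    {"tx": 0, "ty": 0, "tz": 0.5, "ax": 0, "ay": 0, "az": 0, "claw": 0},
    {"tx": 0, "ty": 0, "tz": 0.5, "ax": 0, "ay": 0, "az": 0, "claw": 0},
  ],
)

```text
time_s: 2.43
tcp_pos: [0.5105, 0.0338, 0.1275]
ee_rot: [[0.897, -0.441, 0.001], [-0.441, -0.897, 0.0], [0.0, -0.0, -1.0]]
wrist_force: [-0.7, 0.4, 1.9]
gripper_width: 0.003
gripper_force: 0.6
```

>>> drive_tool(
  rows=[
    {"tx": 0, "ty": 0, "tz": 0.5, "ax": 0, "ay": 0, "az": 0, "claw": 0},
    {"tx": 0, "ty": 0, "tz": 0.3, "ax": 0, "ay": 0, "az": 0, "claw": 0},
    {"tx": 0, "ty": 0, "tz": 0.3, "ax": 0, "ay": 0, "az": 0, "claw": 0},
    {"tx": 0, "ty": 0, "tz": 0.2, "ax": 0, "ay": 0, "az": 0, "claw": 0},
    {"tx": 0, "ty": 0, "tz": 0.1, "ax": 0, "ay": 0, "az": 0, "claw": 0},
  ],
)

```text
time_s: 2.85
tcp_pos: [0.5103, 0.0337, 0.1132]
ee_rot: [[0.897, -0.441, -0.0], [-0.441, -0.897, -0.0], [-0.0, 0.0, -1.0]]
wrist_force: [-0.4, -0.2, 0.2]
gripper_width: 0.003
gripper_force: 0.3
```

>>> drive_tool(
  rows=[
    {"tx": 0, "ty": 0, "tz": 0.1, "ax": 0, "ay": 0, "az": 0, "claw": 0},
    {"tx": 0, "ty": 0, "tz": 0.1, "ax": 0, "ay": 0, "az": 0, "claw": 0},
    {"tx": 0, "ty": 0, "tz": 0, "ax": 0, "ay": 0, "az": 0, "claw": 0},
  ],
)

```text
time_s: 3.1
tcp_pos: [0.5105, 0.0337, 0.1124]
ee_rot: [[0.898, -0.441, 0.0], [-0.441, -0.898, -0.0], [0.0, 0.0, -1.0]]
wrist_force: [-2.2, 0.8, 4.7]
gripper_width: 0.005
gripper_force: 2.6
```

>>> drive_tool(
  rows=[
    {"tx": 0, "ty": 0, "tz": 0.1, "ax": 0, "ay": 0, "az": 0, "claw": 0},
    {"tx": 0, "ty": 0, "tz": 0, "ax": 0, "ay": 0, "az": 0, "claw": 0},
  ],
)

```text
time_s: 3.27
tcp_pos: [0.5105, 0.0337, 0.1124]
ee_rot: [[0.898, -0.44, 0.001], [-0.44, -0.898, -0.0], [0.001, 0.0, -1.0]]
wrist_force: [-4.2, -0.5, 10.9]
gripper_width: 0.002
gripper_force: 5.3
```

>>> drive_tool(
  rows=[
    {"tx": 0, "ty": 0, "tz": 0.1, "ax": 0, "ay": 0, "az": 0, "claw": 0},
    {"tx": 0, "ty": 0, "tz": 0, "ax": 0, "ay": 0, "az": 0, "claw": 0},
    {"tx": 0, "ty": 0, "tz": -2, "ax": 0, "ay": 0, "az": 0, "claw": 0},
    {"tx": 0, "ty": 0, "tz": -2, "ax": 0, "ay": 0, "az": -0.1, "claw": 0},
    {"tx": 0, "ty": 0, "tz": -2, "ax": 0, "ay": 0, "az": -0.1, "claw": 0},
    {"tx": 0, "ty": 0, "tz": -2, "ax": 0, "ay": 0, "az": -0.1, "claw": 0},
    {"tx": 0, "ty": 0, "tz": -2, "ax": 0, "ay": 0, "az": -0.1, "claw": 0},
    {"tx": 0, "ty": 0, "tz": -2, "ax": 0, "ay": 0, "az": -0.1, "claw": 0},
    {"tx": 0, "ty": 0, "tz": -2, "ax": 0, "ay": 0, "az": -0.12, "claw": 0},
    {"tx": 0, "ty": 0, "tz": 0, "ax": 0, "ay": 0, "az": 0, "claw": 0},
  ],
)

```text
time_s: 4.1
tcp_pos: [0.513, 0.0342, 0.2543]
ee_rot: [[0.986, 0.167, 0.01], [0.167, -0.986, 0.002], [0.01, -0.0, -1.0]]
wrist_force: [0.2, 0.2, 0.4]
gripper_width: 0.005
gripper_force: 0.0
```

Run:
```python
from h import *
s=sense(); print(s["tcp_pos"],s["joints"].round(1),s["wrist_force"])
im,d,K,Rw,c=cap("wrist"); save("w1",im); np.savez("w1",im=im,d=d,K=K,Rw=Rw,c=c)
```

```text
[0.51296716 0.03419493 0.2542677 ] [ 22.    9.6 -12.3   0.1 -67.6  77.6] [0.15149358 0.2270867  0.4002197 ]
```

View pics/w1.png

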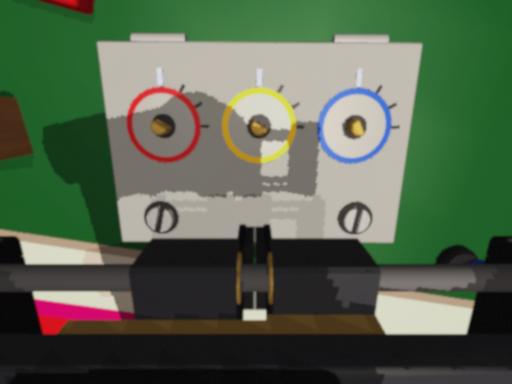

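The wrist picture shows the door shut, with rings at (163,124), (259,125) and (355,125), the locks at (161,218) and (357,218), and their slots roughly along the box's x. Next I fit the box pose.

Run:
```python
from h import *
z=np.load("w1.npz"); im,d,K,Rw,c=[z[k] for k in("im","d","K","Rw","c")]
P=cloud(d,K,Rw,c)
g=P[60:85,130:150].reshape(-1,3); print("door z far", np.median(g[:,2])); g=P[225:238,200:230].reshape(-1,3); print("near",np.median(g[:,2]))
hsv=cv2.cvtColor(im,cv2.COLOR_RGB2HSV); H,S,V=[hsv[...,i].astype(int) for i in range(3)]
W=[];M=[]
for m,b,x0 in(((H<8)|(H>172),(25,95),163),((H>14)&(H<34),(25,0),259),((H>100)&(H<130),(25,-95),355)):
    m=m&(S>120)&(V>70); ys,xs=np.nonzero(m); k=(abs(np.hypot(xs-x0,ys-125)-36)<9); 
    e=cv2.fitEllipse(np.c_[xs[k],ys[k]].astype(np.float32)); q=ray(*e[0],.112,K,Rw,c); print(b,k.sum(),np.round(e[0],1),np.round(e[1],1),q.round(4)); W.append(q[:2]);M.append(b)
gray=cv2.cvtColor(im,cv2.COLOR_RGB2GRAY)
for (u,v),b in(((161,218),(-72,105)),((357,218),(-72,-105))):
    roi=cv2.resize(gray[v-22:v+22,u-22:u+22],None,fx=4,fy=4,interpolation=cv2.INTER_CUBIC)
    cs=cv2.HoughCircles(roi,cv2.HOUGH_GRADIENT,1,100,param1=100,param2=15,minRadius=45,maxRadius=80)
    cu,cv_=cs[0,0,:2]/4+[u-22,v-22]; q=ray(cu,cv_,.121,K,Rw,c); print("slot",(cu,cv_),cs[0,0,2]/4,q.round(4)); W.append(q[:2]);M.append(b)
    m=(roi<70).astype(np.uint8)
    k,L,st,ce=cv2.connectedComponentsWithStats(m)
    yy,xx=np.nonzero(m); k=np.hypot(xx/4+u-22-cu,yy/4+v-22-cv_)<9
    pts=np.array([ray(a/4+u-22,bb/4+v-22,.121,K,Rw,c)[:2] for a,bb in zip(xx[k],yy[k])]); l=cv2.fitLine((pts*1000).astype(np.float32),cv2.DIST_HUBER,0,.01,.01).ravel(); print("slotdir",np.degrees(np.arctan2(l[1],l[0])),l[2:])
W=np.array(W);M=np.array(M)/1000
def fit(W,M):
    a=M-M.mean(0);b=W-W.mean(0); th=np.arctan2((a[:,0]*b[:,1]-a[:,1]*b[:,0]).sum(),(a*b).sum()); R=np.array([[np.cos(th),-np.sin(th)],[np.sin(th),np.cos(th)]]); t=W.mean(0)-R@M.mean(0)
    return th,R,t,W-(M@R.T+t)
th,R,t,r=fit(W,M); print(np.degrees(th),t,(r*1000).round(1).tolist())
np.savez("box",th=th,R=R,t=t)
for n,p in dict(slL=(-.072,.105),slR=(-.072,-.105),sy=(.025,0),sb=(.025,-.095)).items(): print(n,(R@p+t).round(4))
```

```text
door z far 0.11182402740732361
near 0.11168781016216289
(25, 95) 1199 [163.2 124.4] [66.7 72.5] [0.5566 0.1341 0.112 ]
(25, 0) 1150 [258.7 124.9] [69.1 70.3] [0.572  0.0402 0.112 ]
(25, -95) 869 [353.9 125.4] [66.3 72.9] [ 0.5874 -0.0535  0.112 ]
slot (np.float64(160.875), np.float64(216.875)) 16.65 [0.4619 0.126  0.121 ]
slotdir -5.5414553 [461.86374 126.71983]
slot (np.float64(355.625), np.float64(218.875)) 16.7 [ 0.494  -0.0772  0.121 ]
slotdir 1.2092458 [493.5649   -78.689186]
9.227715869089979 [0.54800372 0.03615315] [[-0.8, 0.2], [-0.7, 0.1], [-0.5, 0.1], [1.8, -2.2], [0.2, 1.8]]
slL [0.4601 0.1282]
slR [ 0.4938 -0.079 ]
sy [0.5727 0.0402]
sb [ 0.5879 -0.0536]
```

>>> drive_tool(
  rows=[
    {"tx": 0.17, "ty": -3.87, "tz": -0.4, "ax": 0, "ay": 0, "az": 0, "claw": 7},
    {"tx": 0.17, "ty": -3.87, "tz": -0.4, "ax": 0, "ay": 0, "az": 0, "claw": 7},
    {"tx": 0.17, "ty": -3.87, "tz": -0.4, "ax": 0, "ay": 0, "az": 0, "claw": 7},
    {"tx": 0.17, "ty": -3.87, "tz": -0.4, "ax": 0, "ay": 0, "az": 0, "claw": 7},
    {"tx": 0.17, "ty": -3.87, "tz": -0.4, "ax": 0, "ay": 0, "az": 0, "claw": 7},
    {"tx": 0.17, "ty": -3.87, "tz": -0.4, "ax": 0, "ay": 0, "az": 0, "claw": 7},
    {"tx": 0.17, "ty": -3.87, "tz": -0.4, "ax": 0, "ay": 0, "az": 0, "claw": 7},
    {"tx": 0.17, "ty": -3.87, "tz": -0.4, "ax": 0, "ay": 0, "az": 0, "claw": 7},
    {"tx": 0.17, "ty": -3.87, "tz": -0.4, "ax": 0, "ay": 0, "az": 0, "claw": 7},
    {"tx": 0, "ty": 0, "tz": 0, "ax": 0, "ay": 0, "az": 0, "claw": 7},
  ],
)

```text
time_s: 4.98
tcp_pos: [0.468, 0.3857, 0.2838]
ee_rot: [[0.986, 0.166, -0.0], [0.166, -0.986, 0.001], [-0.0, -0.001, -1.0]]
wrist_force: [0.8, -1.0, -0.7]
gripper_width: 0.681
gripper_force: 0.0
```

>>> drive_tool(
  rows=[
    {"tx": 0, "ty": 0, "tz": 0, "ax": 0, "ay": 0, "az": 0, "claw": 7},
    {"tx": 0, "ty": 0, "tz": 0, "ax": 0, "ay": 0, "az": 0, "claw": 7},
  ],
)

```text
time_s: 5.15
tcp_pos: [0.4684, 0.3797, 0.2842]
ee_rot: [[0.987, 0.162, -0.002], [0.162, -0.987, -0.002], [-0.002, 0.002, -1.0]]
wrist_force: [-0.7, 0.5, -0.4]
gripper_width: 0.782
gripper_force: 0.0
```

Run:
```python
from h import *
s=sense(); print(s["tcp_pos"],s["ee_rot"],s["joints"].round(1))
im,d,K,Rw,c=cap("wrist"); np.savez("w2",im=im,d=d,K=K,Rw=Rw,c=c)
P=cloud(d,K,Rw,c)
o=(d>0)&(abs(P[...,0]-.5)<.08)&(abs(P[...,1]-.385)<.08)
for lab,lo,hi in(("top",.150,.165),("block",.080,.0895)):
    m=o&(P[...,2]>lo)&(P[...,2]<hi); q=P[m]; print(lab,m.sum(),q.mean(0).round(4),cv2.minAreaRect(q[:,:2].astype(np.float32)))
    if lab=="top":
        h=cv2.convexHull((q[:,:2]*1000).astype(np.float32)); a=cv2.approxPolyDP(h,1.5,True)[:,0]; print(a.round(1).tolist(), [round(float(np.degrees(np.arctan2(*(b-a_)[::-1])))%60,1) for a_,b in zip(a,np.roll(a,-1,0))])
vs,us=np.nonzero(o&(P[...,2]>.15)); u,v=int(us.mean()),int(vs.mean()); print(u,v)
save("w2",cv2.resize(im[max(0,v-70):v+70,max(0,u-90):u+90],None,fx=4,fy=4,interpolation=cv2.INTER_CUBIC))
```

```text
[0.46841879 0.37969685 0.28419502] [[ 0.98676039  0.16217658 -0.00164233]
 [ 0.16217361 -0.9867606  -0.0018012 ]
 [-0.0019127   0.00151101 -0.99999703]] [ 54.4  18.    3.2  -0.  -75.4  45. ]
top 710 [0.5017 0.387  0.1567] ((0.500800609588623, 0.387050986289978), (0.02780929207801819, 0.030478596687316895), 9.160870552062988)
[[515.7000122070312, 381.1000061035156], [513.2999877929688, 396.3999938964844], [497.70001220703125, 402.0], [486.8999938964844, 393.3999938964844], [488.5, 377.5], [496.0, 373.70001220703125], [504.5, 372.20001220703125]] [39.1, 40.6, 38.5, 35.8, 33.6, 50.0, 38.2]
block 2922 [0.5042 0.3873 0.0848] ((0.5008319616317749, 0.38681554794311523), (0.07523992657661438, 0.07498867809772491), 15.893295288085938)
255 312
```

View pics/w2.png

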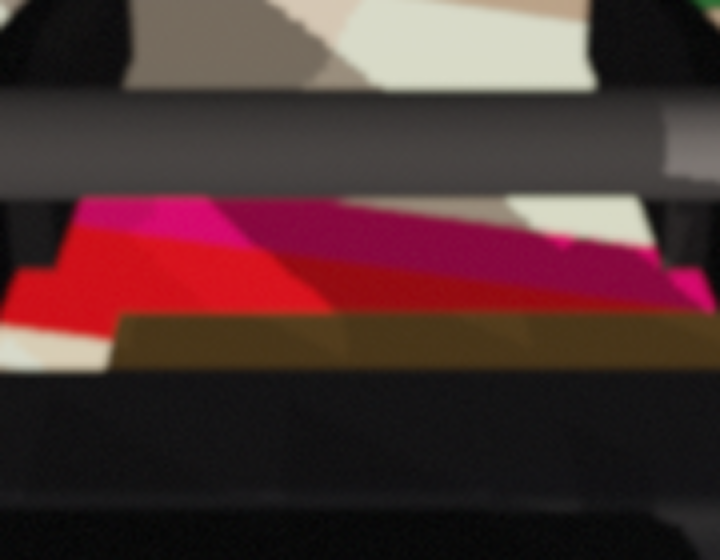

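>>> drive_tool(
  rows=[
    {"tx": 3.3, "ty": -0.17, "tz": 0, "ax": 0, "ay": 0, "az": 0, "claw": 7},
    {"tx": 0, "ty": 0, "tz": 2, "ax": 0, "ay": 0, "az": -0.1, "claw": 7},
    {"tx": 0, "ty": 0, "tz": 2, "ax": 0, "ay": 0, "az": -0.1, "claw": 7},
    {"tx": 0, "ty": 0, "tz": 2, "ax": 0, "ay": 0, "az": -0.1, "claw": 7},
    {"tx": 0, "ty": 0, "tz": 2, "ax": 0, "ay": 0, "az": -0.1, "claw": 7},
    {"tx": 0, "ty": 0, "tz": 1.5, "ax": 0, "ay": 0, "az": -0.1, "claw": 7},
    {"tx": 0, "ty": 0, "tz": 0, "ax": 0, "ay": 0, "az": 0, "claw": 7},
    {"tx": 0, "ty": 0, "tz": 0, "ax": 0, "ay": 0, "az": 0, "claw": 7},
  ],
)

```text
time_s: 5.87
tcp_pos: [0.5014, 0.3855, 0.1902]
ee_rot: [[0.791, 0.612, -0.001], [0.612, -0.791, -0.002], [-0.002, 0.001, -1.0]]
wrist_force: [-0.2, 0.6, 0.2]
gripper_width: 0.805
gripper_force: 0.0
```

>>> drive_tool(
  rows=[
    {"tx": 0.08, "ty": -0.1, "tz": 2.7, "ax": 0, "ay": 0, "az": 0, "claw": 7},
    {"tx": 0, "ty": 0, "tz": 2.7, "ax": 0, "ay": 0, "az": 0, "claw": 7},
    {"tx": 0, "ty": 0, "tz": 2.7, "ax": 0, "ay": 0, "az": 0, "claw": 7},
    {"tx": 0, "ty": 0, "tz": 0, "ax": 0, "ay": 0, "az": 0, "claw": 7},
    {"tx": 0, "ty": 0, "tz": 0, "ax": 0, "ay": 0, "az": 0, "claw": 2},
    {"tx": 0, "ty": 0, "tz": 0, "ax": 0, "ay": 0, "az": 0, "claw": 2},
    {"tx": 0, "ty": 0, "tz": 0, "ax": 0, "ay": 0, "az": 0, "claw": 2},
    {"tx": 0, "ty": 0, "tz": 0, "ax": 0, "ay": 0, "az": 0, "claw": 2},
    {"tx": 0, "ty": 0, "tz": 0, "ax": 0, "ay": 0, "az": 0, "claw": 2},
    {"tx": 0, "ty": 0, "tz": 0, "ax": 0, "ay": 0, "az": 0, "claw": 2},
  ],
)

```text
time_s: 6.7
tcp_pos: [0.5015, 0.3886, 0.1106]
ee_rot: [[0.788, 0.616, 0.001], [0.616, -0.788, 0.001], [0.002, -0.0, -1.0]]
wrist_force: [0.3, 0.7, -0.4]
gripper_width: 0.432
gripper_force: 0.0
```

>>> drive_tool(
  rows=[
    {"tx": 0, "ty": 0, "tz": 0, "ax": 0, "ay": 0, "az": 0, "claw": 2},
    {"tx": 0, "ty": 0, "tz": 0, "ax": 0, "ay": 0, "az": 0, "claw": 2},
    {"tx": 0, "ty": 0, "tz": 0, "ax": 0, "ay": 0, "az": 0, "claw": 2},
  ],
)

```text
time_s: 6.95
tcp_pos: [0.5013, 0.3882, 0.1099]
ee_rot: [[0.788, 0.616, 0.0], [0.616, -0.788, 0.0], [0.0, 0.0, -1.0]]
wrist_force: [0.2, -0.5, 2.3]
gripper_width: 0.322
gripper_force: 30.0
```

>>> drive_tool(
  rows=[
    {"tx": 0, "ty": 0, "tz": -1, "ax": 0, "ay": 0, "az": 0, "claw": 2},
    {"tx": 0, "ty": 0, "tz": -2, "ax": 0, "ay": 0, "az": 0, "claw": 2},
    {"tx": 0, "ty": 0, "tz": -3, "ax": 0, "ay": 0, "az": 0, "claw": 2},
    {"tx": 0, "ty": 0, "tz": -3, "ax": 0, "ay": 0, "az": 0, "claw": 2},
    {"tx": 0, "ty": 0, "tz": -3, "ax": 0, "ay": 0, "az": 0, "claw": 2},
    {"tx": 0, "ty": 0, "tz": -3, "ax": 0, "ay": 0, "az": 0, "claw": 2},
    {"tx": 0, "ty": 0, "tz": 0, "ax": 0, "ay": 0, "az": 0, "claw": 2},
    {"tx": 0, "ty": 0, "tz": 0, "ax": 0, "ay": 0, "az": 0, "claw": 2},
  ],
)

```text
time_s: 7.62
tcp_pos: [0.5016, 0.3889, 0.2622]
ee_rot: [[0.788, 0.616, 0.003], [0.616, -0.788, 0.004], [0.005, -0.001, -1.0]]
wrist_force: [-0.6, 0.5, -1.7]
gripper_width: 0.316
gripper_force: 30.0
```

Run:
```python
from h import *
s=sense(); t=s["tcp_pos"]; print(t,s["gripper_force"])
crops=[]
for n in("scene","side"):
    im,d,K,Rw,c=cap(n); P=cloud(d,K,Rw,c)
    tz=t[2]+.019-.002-.110
    def px(X): q=Rw.T@(np.array(X)-c); return q[:2]/q[2]*K[0,0]+K[:2,2]
    a=px([t[0],t[1],tz]); b=px([t[0],t[1],tz+.06]); print(n,a,b, "viewaz",np.degrees(np.arctan2(t[1]-c[1],t[0]-c[0])))
    m=(np.hypot(P[...,0]-t[0],P[...,1]-t[1])<.02)&(P[...,2]>tz-.005)&(P[...,2]<tz+.06)&(d>0)
    q=P[m]
    for lo,hi in((0,.015),(.015,.03),(.03,.045)):
        k=q[(q[:,2]>tz+lo)&(q[:,2]<tz+hi)]
        if len(k)>5:
            az=np.arctan2(t[1]-c[1],t[0]-c[0]); lat=(k[:,:2]-t[:2])@[-np.sin(az),np.cos(az)]; print(lo,len(k),(np.percentile(lat,[3,97])*1000).round(1))
            e=np.linalg.eigh(np.cov(k[:,:2].T)); print(" pca",np.sqrt(e[0])*1000,np.degrees(np.arctan2(e[1][1,1],e[1][0,1])))
    u,v=((a+b)/2).astype(int); crops.append(cv2.resize(im[v-35:v+35,u-30:u+30],None,fx=6,fy=6,interpolation=cv2.INTER_CUBIC))
save("drv",np.hstack(crops))
```

```text
[0.50157474 0.38885486 0.26223869] 29.999792117137076
scene [405.89293375 159.52579551] [413.17796953 145.1404089 ] viewaz 150.20296770453413
0 8 [-2.9  1.3]
 pca [0.92665621 5.25922418] 164.10571283052286
0.015 11 [-5.   2.4]
 pca [2.47040006 4.08947344] 146.05418097671046
0.03 16 [-5.2  2.8]
 pca [1.70166101 2.78978014] 78.82720405630754
side [147.27765621 138.56716076] [143.70513053 122.18474943] viewaz 61.47210397641164
0 24 [-8.9  6.7]
 pca [2.66457957 5.09657336] 151.14881580676155
0.015 22 [-7.8  7.8]
 pca [2.33689779 5.070905  ] 151.77066892231986
0.03 12 [-4.5  3.3]
 pca [0.89373596 2.73525116] 158.87578500751115
```

View pics/drv.png

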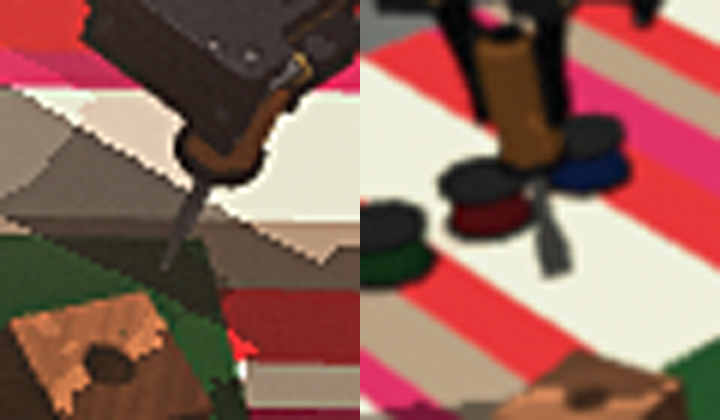

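Blade is wide in the side view and edge-on in the scene view, so it sits at -22° in yaw (tool yaw − 60°). Next I check the slot angles in the earlier picture.

Run:
```python
from h import *
z=np.load("w1.npz"); im,d,K,Rw,c=[z[k] for k in("im","d","K","Rw","c")]
g=cv2.cvtColor(im,cv2.COLOR_RGB2GRAY); out=[]
for X in((.4592,.1281,.121),(.4933,-.0792,.121)):
    q=Rw.T@(np.array(X)-c); u,v=q[:2]/q[2]*K[0,0]+K[:2,2]; print("pred",u,v)
    ui,vi=int(round(u)),int(round(v))
    r=g[vi-24:vi+25,ui-24:ui+25]; yy,xx=np.mgrid[-24:25,-24:25]; disc=np.hypot(xx,yy)<13
    t,_=cv2.threshold(r[disc].reshape(-1,1),0,255,cv2.THRESH_BINARY+cv2.THRESH_OTSU)
    m=(disc&(r<t)).astype(np.uint8); k,L,st,ce=cv2.connectedComponentsWithStats(m); i=1+st[1:,4].argmax()
    ys,xs=np.nonzero(L==i); w=np.array([ray(ui+a-24,vi+b-24,.121,K,Rw,c)[:2]*1000 for a,b in zip(xs,ys)],np.float32)
    rc=cv2.minAreaRect(w); l=cv2.fitLine(w,cv2.DIST_L2,0,.01,.01).ravel(); print(t,st[i,4],rc,"line",np.degrees(np.arctan2(l[1],l[0])),w.mean(0))
    out.append(cv2.resize(im[vi-24:vi+25,ui-24:ui+25],None,fx=8,fy=8,interpolation=cv2.INTER_CUBIC))
save("slots",np.hstack(out))
```

```text
pred 158.70472425688644 218.92061147796633
113.0 141 ((458.8134460449219, 125.6262435913086), (10.6868314743042, 28.960205078125), 85.34241485595703) line -7.705788 [459.4202  127.47381]
pred 357.3104894881386 219.74907507380198
136.0 152 ((492.69195556640625, -74.06221771240234), (27.741313934326172, 16.34453010559082), 1.3164759874343872) line 6.784093 [493.8158   -77.946236]
```

View pics/slots.png

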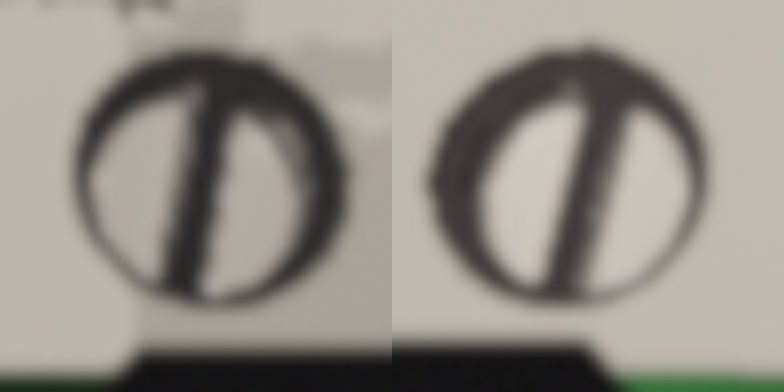

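>>> drive_tool(
  rows=[
    {"tx": -2.43, "ty": 2.24, "tz": 0, "ax": 0, "ay": 0, "az": 0, "claw": 2},
    {"tx": -2.43, "ty": 2.24, "tz": 0, "ax": 0, "ay": 0, "az": 0, "claw": 2},
    {"tx": -2.43, "ty": 2.24, "tz": 0, "ax": 0, "ay": 0, "az": 0, "claw": 2},
    {"tx": -2.43, "ty": 2.24, "tz": 0, "ax": 0, "ay": 0, "az": 0, "claw": 2},
    {"tx": -2.43, "ty": 2.24, "tz": 0, "ax": 0, "ay": 0, "az": 0, "claw": 2},
    {"tx": -2.43, "ty": 2.24, "tz": 0, "ax": 0, "ay": 0, "az": 0, "claw": 2},
    {"tx": -2.43, "ty": 2.24, "tz": 0, "ax": 0, "ay": 0, "az": 0, "claw": 2},
    {"tx": -2.43, "ty": 2.24, "tz": 0, "ax": 0, "ay": 0, "az": 0, "claw": 2},
    {"tx": 0, "ty": 0, "tz": 0, "ax": 0, "ay": 0, "az": -0.1, "claw": 2},
    {"tx": 0, "ty": 0, "tz": 0, "ax": 0, "ay": 0, "az": -0.1, "claw": 2},
  ],
)

```text
time_s: 8.55
tcp_pos: [0.457, 0.1251, 0.2583]
ee_rot: [[0.648, 0.761, -0.003], [0.761, -0.648, -0.001], [-0.003, -0.001, -1.0]]
wrist_force: [0.4, -0.0, -1.5]
gripper_width: 0.318
gripper_force: 30.0
```

>>> drive_tool(
  rows=[
    {"tx": 0, "ty": 0, "tz": 1, "ax": 0, "ay": 0, "az": -0.1, "claw": 2},
    {"tx": 0, "ty": 0, "tz": 1, "ax": 0, "ay": 0, "az": -0.1, "claw": 2},
    {"tx": 0, "ty": 0, "tz": 0.5, "ax": 0, "ay": 0, "az": 0, "claw": 2},
    {"tx": 0, "ty": 0, "tz": 0, "ax": 0, "ay": 0, "az": 0, "claw": 2},
    {"tx": 0, "ty": 0, "tz": 0, "ax": 0, "ay": 0, "az": 0, "claw": 2},
    {"tx": 0, "ty": 0, "tz": 0, "ax": 0, "ay": 0, "az": 0, "claw": 2},
  ],
)

```text
time_s: 9.05
tcp_pos: [0.4585, 0.1274, 0.2346]
ee_rot: [[0.487, 0.873, 0.0], [0.873, -0.487, -0.0], [-0.0, 0.0, -1.0]]
wrist_force: [0.6, 0.4, -1.7]
gripper_width: 0.32
gripper_force: 30.0
```

Run:
```python
from h import *
s=sense(); t=s["tcp_pos"]; print(t,np.degrees(np.arctan2(s["ee_rot"][1,0],s["ee_rot"][0,0])),s["joints"].round(1))
cr=[]
for n in("scene","side"):
    im,d,K,Rw,c=cap(n)
    def px(X): q=Rw.T@(np.array(X)-c); return q[:2]/q[2]*K[0,0]+K[:2,2]
    for X in((t[0],t[1],t[2]-.095),(.4592,.1281,.121)): 
        a=px(X); print(n,a); cv2.circle(im,tuple(int(round(k)) for k in a),0,(0,255,255),-1)
    u,v=a.astype(int); cr.append(cv2.resize(im[v-30:v+25,u-30:u+30],None,fx=6,fy=6,interpolation=cv2.INTER_NEAREST))
save("tip",np.hstack(cr))
```

```text
[0.4584932  0.12743053 0.23464845] 60.85178638143619 [ 35.2   6.8 -18.5   0.  -64.7 115.7]
scene [309.48224858 152.68134122]
scene [309.07497456 156.93807181]
side [189.91368881 186.86860881]
side [190.71159188 191.6570593 ]
```

View pics/tip.png

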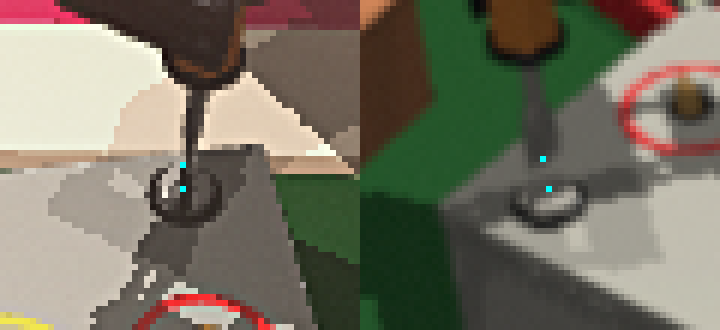

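>>> drive_tool(
  rows=[
    {"tx": 0.08, "ty": 0, "tz": 0.8, "ax": 0, "ay": 0, "az": 0, "claw": 2},
    {"tx": 0, "ty": 0, "tz": 0.5, "ax": 0, "ay": 0, "az": 0, "claw": 2},
    {"tx": 0, "ty": 0, "tz": 0.3, "ax": 0, "ay": 0, "az": 0, "claw": 2},
    {"tx": 0, "ty": 0, "tz": 0.3, "ax": 0, "ay": 0, "az": 0, "claw": 2},
    {"tx": 0, "ty": 0, "tz": 0.2, "ax": 0, "ay": 0, "az": 0, "claw": 2},
    {"tx": 0, "ty": 0, "tz": 0, "ax": 0, "ay": 0, "az": 0, "claw": 2},
    {"tx": 0, "ty": 0, "tz": 0, "ax": 0, "ay": 0, "az": 0, "claw": 2},
  ],
)

```text
time_s: 9.73
tcp_pos: [0.4588, 0.128, 0.2135]
ee_rot: [[0.486, 0.874, -0.0], [0.874, -0.486, -0.0], [-0.0, 0.0, -1.0]]
wrist_force: [0.1, 0.3, -1.6]
gripper_width: 0.322
gripper_force: 30.0
```

Already 2.5 mm below the head's top with no contact force, so the blade is in the slot. Going deeper.

>>> drive_tool(
  rows=[
    {"tx": 0, "ty": 0, "tz": 0.2, "ax": 0, "ay": 0, "az": 0, "claw": 2},
    {"tx": 0, "ty": 0, "tz": 0.2, "ax": 0, "ay": 0, "az": 0, "claw": 2},
    {"tx": 0, "ty": 0, "tz": 0.1, "ax": 0, "ay": 0, "az": 0, "claw": 2},
    {"tx": 0, "ty": 0, "tz": 0, "ax": 0, "ay": 0, "az": 0, "claw": 2},
    {"tx": 0, "ty": 0, "tz": 0, "ax": 0, "ay": 0, "az": 0, "claw": 2},
  ],
)

```text
time_s: 10.15
tcp_pos: [0.4587, 0.128, 0.2088]
ee_rot: [[0.486, 0.874, 0.0], [0.874, -0.486, 0.0], [0.0, 0.0, -1.0]]
wrist_force: [-0.6, 0.6, 1.0]
gripper_width: 0.319
gripper_force: 30.0
```

>>> drive_tool(
  rows=[
    {"tx": 0, "ty": 0, "tz": 0, "ax": 0, "ay": 0, "az": 0.1, "claw": 2},
    {"tx": 0, "ty": 0, "tz": 0, "ax": 0, "ay": 0, "az": 0.1, "claw": 2},
    {"tx": 0, "ty": 0, "tz": 0, "ax": 0, "ay": 0, "az": 0.1, "claw": 2},
    {"tx": 0, "ty": 0, "tz": 0, "ax": 0, "ay": 0, "az": 0.1, "claw": 2},
    {"tx": 0, "ty": 0, "tz": 0, "ax": 0, "ay": 0, "az": 0.1, "claw": 2},
    {"tx": 0, "ty": 0, "tz": 0, "ax": 0, "ay": 0, "az": 0.1, "claw": 2},
    {"tx": 0, "ty": 0, "tz": 0, "ax": 0, "ay": 0, "az": 0.1, "claw": 2},
    {"tx": 0, "ty": 0, "tz": 0, "ax": 0, "ay": 0, "az": 0.1, "claw": 2},
    {"tx": 0, "ty": 0, "tz": 0, "ax": 0, "ay": 0, "az": 0.1, "claw": 2},
    {"tx": 0, "ty": 0, "tz": 0, "ax": 0, "ay": 0, "az": 0.1, "claw": 2},
  ],
)

```text
time_s: 10.98
tcp_pos: [0.4593, 0.1277, 0.2089]
ee_rot: [[0.998, 0.059, 0.001], [0.059, -0.998, -0.001], [0.001, 0.001, -1.0]]
wrist_force: [2.0, -1.6, -0.2]
gripper_width: 0.322
gripper_force: 30.0
```

```bash
python3 -c "
from h import *
s=sense();print(s['moment'],s['wrist_force'],s['tcp_pos'],np.degrees(np.arctan2(s['ee_rot'][1,0],s['ee_rot'][0,0])))"
```

```text
[-0.67051138 -0.44424042  0.06147499] [ 2.03541891 -1.59722509 -0.16411503] [0.45929521 0.12770584 0.20885407] 3.374103856880239
```

>>> drive_tool(
  rows=[
    {"tx": 0, "ty": 0, "tz": 0, "ax": 0, "ay": 0, "az": 0.1, "claw": 2},
    {"tx": 0, "ty": 0, "tz": 0, "ax": 0, "ay": 0, "az": 0.1, "claw": 2},
    {"tx": 0, "ty": 0, "tz": 0, "ax": 0, "ay": 0, "az": 0.1, "claw": 2},
    {"tx": 0, "ty": 0, "tz": 0, "ax": 0, "ay": 0, "az": 0.1, "claw": 2},
    {"tx": 0, "ty": 0, "tz": 0, "ax": 0, "ay": 0, "az": 0.05, "claw": 2},
    {"tx": 0, "ty": 0, "tz": 0, "ax": 0, "ay": 0, "az": 0, "claw": 2},
  ],
)

```text
time_s: 11.48
tcp_pos: [0.4591, 0.1274, 0.2088]
ee_rot: [[0.926, -0.377, 0.001], [-0.377, -0.926, -0.001], [0.001, 0.001, -1.0]]
wrist_force: [0.3, -2.3, 0.4]
gripper_width: 0.321
gripper_force: 30.0
```

```bash
python3 -c "
from h import *
s=sense();print(s['moment'],s['wrist_force'],s['tcp_pos'],np.degrees(np.arctan2(s['ee_rot'][1,0],s['ee_rot'][0,0])))"
```

```text
[-1.01172992 -0.44889178  0.01464126] [ 0.34443282 -2.26354549  0.3915616 ] [0.45911514 0.12737506 0.20884277] -22.177739769631426
```

>>> drive_tool(
  rows=[
    {"tx": 0, "ty": 0, "tz": 0, "ax": 0, "ay": 0, "az": 0.06, "claw": 2},
    {"tx": 0, "ty": 0, "tz": 0, "ax": 0, "ay": 0, "az": 0.06, "claw": 2},
    {"tx": 0, "ty": 0, "tz": 0, "ax": 0, "ay": 0, "az": 0, "claw": 2},
  ],
)

```text
time_s: 11.73
tcp_pos: [0.459, 0.1273, 0.2088]
ee_rot: [[0.875, -0.485, 0.001], [-0.485, -0.875, -0.001], [0.001, 0.001, -1.0]]
wrist_force: [0.8, -2.3, 1.3]
gripper_width: 0.32
gripper_force: 30.0
```

```bash
python3 -c "
from h import *
s=sense();print(s['moment'],s['wrist_force'],s['tcp_pos'],np.degrees(np.arctan2(s['ee_rot'][1,0],s['ee_rot'][0,0])))"
```

```text
[-1.27632784 -0.55133247  0.1228532 ] [ 0.79855309 -2.33158953  1.31348423] [0.45902384 0.12733705 0.20884126] -28.995781462913353
```

>>> drive_tool(
  rows=[
    {"tx": 0, "ty": 0, "tz": 0, "ax": 0, "ay": 0, "az": 0.06, "claw": 2},
    {"tx": 0, "ty": 0, "tz": 0, "ax": 0, "ay": 0, "az": 0, "claw": 2},
  ],
)

```text
time_s: 11.9
tcp_pos: [0.459, 0.1274, 0.2088]
ee_rot: [[0.845, -0.536, 0.0], [-0.536, -0.845, -0.001], [0.001, 0.001, -1.0]]
wrist_force: [1.0, -3.6, 1.1]
gripper_width: 0.321
gripper_force: 30.0
```

```bash
python3 -c "
from h import *
s=sense();print(s['moment'],s['wrist_force'],s['tcp_pos'],np.degrees(np.arctan2(s['ee_rot'][1,0],s['ee_rot'][0,0])))"
```

```text
[-1.50646303 -0.56663251  0.02886687] [ 0.97999073 -3.62862541  1.12658379] [0.45897575 0.12735091 0.20883579] -32.38146766992286
```

>>> drive_tool(
  rows=[
    {"tx": 0, "ty": 0, "tz": 0, "ax": 0, "ay": 0, "az": 0.06, "claw": 2},
    {"tx": 0, "ty": 0, "tz": 0, "ax": 0, "ay": 0, "az": 0, "claw": 2},
    {"tx": 0, "ty": 0, "tz": 0, "ax": 0, "ay": 0, "az": 0, "claw": 2},
  ],
)

```text
time_s: 12.15
tcp_pos: [0.4589, 0.1274, 0.2088]
ee_rot: [[0.812, -0.584, 0.0], [-0.584, -0.812, -0.001], [0.001, 0.001, -1.0]]
wrist_force: [2.4, -4.4, 1.3]
gripper_width: 0.318
gripper_force: 30.0
```

Run:
```python
from h import *
s=sense();print(s['moment'],s['wrist_force'],np.degrees(np.arctan2(s['ee_rot'][1,0],s['ee_rot'][0,0])))
im,d,K,Rw,c=cap("side"); q=Rw.T@(np.array([.4592,.1281,.121])-c); u,v=(q[:2]/q[2]*K[0,0]+K[:2,2]).astype(int)
a=cv2.resize(im[v-40:v+25,u-30:u+30],None,fx=6,fy=6,interpolation=cv2.INTER_CUBIC)
im,d,K,Rw,c=cap("scene"); q=Rw.T@(np.array([.4592,.1281,.121])-c); u,v=(q[:2]/q[2]*K[0,0]+K[:2,2]).astype(int)
save("lk",np.hstack([cv2.resize(im[v-40:v+25,u-30:u+30],None,fx=6,fy=6,interpolation=cv2.INTER_CUBIC),a]))
```

```text
[-1.96844767 -0.64072627  0.10103707] [ 2.36301638 -4.35566963  1.2543371 ] -35.70382863303142
```

View pics/lk.png

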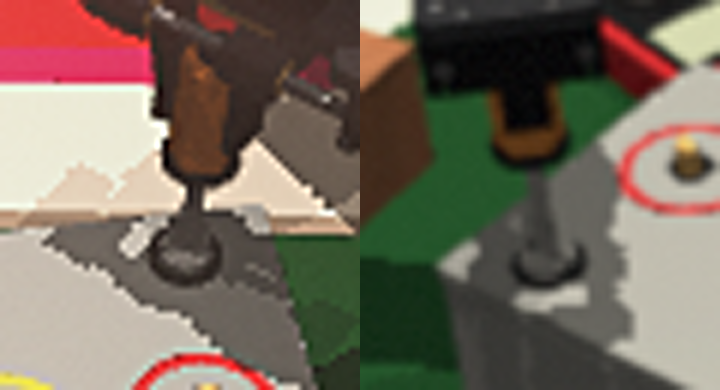

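>>> drive_tool(
  rows=[
    {"tx": 0, "ty": 0, "tz": 0, "ax": 0, "ay": 0, "az": -0.09, "claw": 2},
    {"tx": 0, "ty": 0, "tz": 0, "ax": 0, "ay": 0, "az": -0.09, "claw": 2},
    {"tx": 0, "ty": 0, "tz": 0, "ax": 0, "ay": 0, "az": -0.07, "claw": 2},
    {"tx": 0, "ty": 0, "tz": -0.5, "ax": 0, "ay": 0, "az": 0, "claw": 2},
    {"tx": 0, "ty": 0, "tz": -1.5, "ax": 0, "ay": 0, "az": 0, "claw": 2},
    {"tx": 0, "ty": 0, "tz": -3, "ax": 0, "ay": 0, "az": 0, "claw": 2},
    {"tx": 0, "ty": 0, "tz": -3, "ax": 0, "ay": 0, "az": 0, "claw": 2},
    {"tx": 0, "ty": 0, "tz": 0, "ax": 0, "ay": 0, "az": 0, "claw": 2},
    {"tx": 0, "ty": 0, "tz": 0, "ax": 0, "ay": 0, "az": 0, "claw": 2},
  ],
)

```text
time_s: 13.0
tcp_pos: [0.459, 0.1292, 0.2899]
ee_rot: [[0.93, -0.368, 0.003], [-0.368, -0.93, 0.004], [0.001, -0.005, -1.0]]
wrist_force: [0.7, -0.7, -2.8]
gripper_width: 0.32
gripper_force: 30.0
```

>>> drive_tool(
  rows=[
    {"tx": 1.81, "ty": 3.02, "tz": 0, "ax": 0, "ay": 0, "az": 0, "claw": 2},
    {"tx": 1.81, "ty": 3.02, "tz": 0, "ax": 0, "ay": 0, "az": 0, "claw": 2},
    {"tx": 1.81, "ty": 3.02, "tz": 0, "ax": 0, "ay": 0, "az": 0, "claw": 2},
    {"tx": 1.81, "ty": 3.02, "tz": 0, "ax": 0, "ay": 0, "az": 0, "claw": 2},
    {"tx": 1.81, "ty": 3.02, "tz": 0, "ax": 0, "ay": 0, "az": 0, "claw": 2},
    {"tx": 1.81, "ty": 3.02, "tz": 0, "ax": 0, "ay": 0, "az": 0, "claw": 2},
    {"tx": 0, "ty": 0, "tz": 0, "ax": 0, "ay": 0, "az": -0.104, "claw": 2},
    {"tx": 0, "ty": 0, "tz": 0, "ax": 0, "ay": 0, "az": -0.104, "claw": 2},
    {"tx": 0, "ty": 0, "tz": 0, "ax": 0, "ay": 0, "az": -0.104, "claw": 2},
    {"tx": 0, "ty": 0, "tz": 0, "ax": 0, "ay": 0, "az": -0.104, "claw": 2},
  ],
)

```text
time_s: 13.83
tcp_pos: [0.4921, -0.0803, 0.2864]
ee_rot: [[0.999, 0.043, -0.004], [0.043, -0.999, 0.001], [-0.004, -0.002, -1.0]]
wrist_force: [-0.4, 0.0, -0.4]
gripper_width: 0.314
gripper_force: 30.0
```

>>> drive_tool(
  rows=[
    {"tx": 0, "ty": 0, "tz": 0, "ax": 0, "ay": 0, "az": -0.104, "claw": 2},
    {"tx": 0, "ty": 0, "tz": 0, "ax": 0, "ay": 0, "az": -0.104, "claw": 2},
    {"tx": 0, "ty": 0, "tz": 0, "ax": 0, "ay": 0, "az": -0.104, "claw": 2},
    {"tx": 0, "ty": 0, "tz": 0, "ax": 0, "ay": 0, "az": -0.104, "claw": 2},
    {"tx": 0, "ty": 0, "tz": 0, "ax": 0, "ay": 0, "az": -0.104, "claw": 2},
    {"tx": 0, "ty": 0, "tz": 0, "ax": 0, "ay": 0, "az": -0.104, "claw": 2},
    {"tx": 0, "ty": 0, "tz": 0, "ax": 0, "ay": 0, "az": -0.104, "claw": 2},
    {"tx": 0, "ty": 0, "tz": 0, "ax": 0, "ay": 0, "az": -0.104, "claw": 2},
    {"tx": 0, "ty": 0, "tz": 0, "ax": 0, "ay": 0, "az": -0.104, "claw": 2},
    {"tx": 0, "ty": 0, "tz": 0, "ax": 0, "ay": 0, "az": 0, "claw": 2},
  ],
)

```text
time_s: 14.67
tcp_pos: [0.4922, -0.0799, 0.2867]
ee_rot: [[0.56, 0.829, -0.003], [0.829, -0.56, 0.001], [-0.001, -0.003, -1.0]]
wrist_force: [-0.9, 0.3, -1.1]
gripper_width: 0.32
gripper_force: 30.0
```

Run:
```python
from h import *
s=sense(); t=s["tcp_pos"]; print(t,np.degrees(np.arctan2(s["ee_rot"][1,0],s["ee_rot"][0,0])),s["gripper_width"])
im,d,K,Rw,c=cap("wrist"); im2=im.copy()
q=Rw.T@(np.array([.4592,.1281,.121])-c); u,v=(q[:2]/q[2]*K[0,0]+K[:2,2]).astype(int); print(u,v)
save("w3",cv2.resize(im[max(0,v-40):max(0,v-40)+70,max(0,u-45):u+45],None,fx=6,fy=6,interpolation=cv2.INTER_CUBIC))
g=cv2.cvtColor(im,cv2.COLOR_RGB2GRAY); yy,xx=np.mgrid[:384,:512]
disc=np.hypot(xx-u,yy-v)<10; m=disc&(g<(np.percentile(g[disc],10)+np.percentile(g[disc],90))/2); ys,xs=np.nonzero(m)
w=np.array([ray(a,b,.121,K,Rw,c)[:2]*1000 for a,b in zip(xs,ys)],np.float32); l=cv2.fitLine(w,cv2.DIST_HUBER,0,.01,.01).ravel(); print(len(w),np.degrees(np.arctan2(l[1],l[0])),w.mean(0))
```

```text
[ 0.49215068 -0.07988041  0.28666856] 55.95394943591468 0.32040979353515703
108 22
109 -76.879105 [458.59183 128.74487]
```

View pics/w3.png

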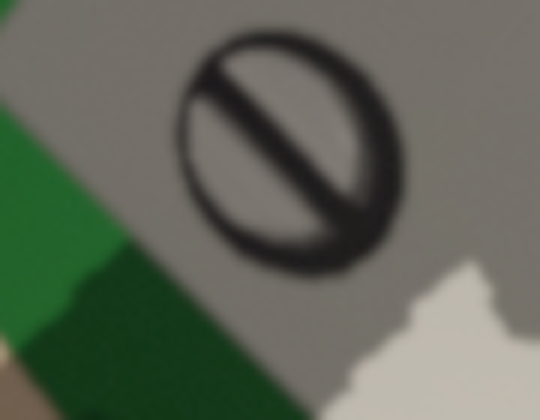

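The left slot now lies parallel to the door's front edge, so that lock is shut. Next, the right lock.

>>> drive_tool(
  rows=[
    {"tx": 0.12, "ty": 0.05, "tz": 2.5, "ax": 0, "ay": 0, "az": 0, "claw": 2},
    {"tx": 0, "ty": 0, "tz": 2.5, "ax": 0, "ay": 0, "az": 0, "claw": 2},
    {"tx": 0, "ty": 0, "tz": 1, "ax": 0, "ay": 0, "az": 0, "claw": 2},
    {"tx": 0, "ty": 0, "tz": 0.5, "ax": 0, "ay": 0, "az": 0, "claw": 2},
    {"tx": 0, "ty": 0, "tz": 0.3, "ax": 0, "ay": 0, "az": 0, "claw": 2},
    {"tx": 0, "ty": 0, "tz": 0.3, "ax": 0, "ay": 0, "az": 0, "claw": 2},
    {"tx": 0, "ty": 0, "tz": 0.2, "ax": 0, "ay": 0, "az": 0, "claw": 2},
    {"tx": 0, "ty": 0, "tz": 0.2, "ax": 0, "ay": 0, "az": 0, "claw": 2},
    {"tx": 0, "ty": 0, "tz": 0, "ax": 0, "ay": 0, "az": 0, "claw": 2},
  ],
)

```text
time_s: 15.47
tcp_pos: [0.4942, -0.0797, 0.2138]
ee_rot: [[0.561, 0.828, 0.001], [0.828, -0.561, 0.0], [0.0, 0.0, -1.0]]
wrist_force: [-0.1, -0.1, -0.5]
gripper_width: 0.32
gripper_force: 30.0
```

>>> drive_tool(
  rows=[
    {"tx": 0, "ty": 0, "tz": 0.2, "ax": 0, "ay": 0, "az": 0, "claw": 2},
    {"tx": 0, "ty": 0, "tz": 0.2, "ax": 0, "ay": 0, "az": 0, "claw": 2},
    {"tx": 0, "ty": 0, "tz": 0.1, "ax": 0, "ay": 0, "az": 0, "claw": 2},
    {"tx": 0, "ty": 0, "tz": 0, "ax": 0, "ay": 0, "az": 0, "claw": 2},
    {"tx": 0, "ty": 0, "tz": 0, "ax": 0, "ay": 0, "az": 0, "claw": 2},
  ],
)

```text
time_s: 15.88
tcp_pos: [0.4943, -0.0796, 0.2088]
ee_rot: [[0.561, 0.828, 0.001], [0.828, -0.561, 0.0], [0.0, 0.0, -1.0]]
wrist_force: [-0.3, 1.2, 1.1]
gripper_width: 0.319
gripper_force: 30.0
```

>>> drive_tool(
  rows=[
    {"tx": 0, "ty": 0, "tz": 0, "ax": 0, "ay": 0, "az": 0.1, "claw": 2},
    {"tx": 0, "ty": 0, "tz": 0, "ax": 0, "ay": 0, "az": 0.1, "claw": 2},
    {"tx": 0, "ty": 0, "tz": 0, "ax": 0, "ay": 0, "az": 0.1, "claw": 2},
    {"tx": 0, "ty": 0, "tz": 0, "ax": 0, "ay": 0, "az": 0.1, "claw": 2},
    {"tx": 0, "ty": 0, "tz": 0, "ax": 0, "ay": 0, "az": 0.1, "claw": 2},
    {"tx": 0, "ty": 0, "tz": 0, "ax": 0, "ay": 0, "az": 0.1, "claw": 2},
    {"tx": 0, "ty": 0, "tz": 0, "ax": 0, "ay": 0, "az": 0.1, "claw": 2},
    {"tx": 0, "ty": 0, "tz": 0, "ax": 0, "ay": 0, "az": 0.1, "claw": 2},
    {"tx": 0, "ty": 0, "tz": 0, "ax": 0, "ay": 0, "az": 0.1, "claw": 2},
    {"tx": 0, "ty": 0, "tz": 0, "ax": 0, "ay": 0, "az": 0.1, "claw": 2},
  ],
)

```text
time_s: 16.72
tcp_pos: [0.4944, -0.0806, 0.2089]
ee_rot: [[1.0, -0.029, 0.0], [-0.029, -1.0, -0.002], [0.001, 0.002, -1.0]]
wrist_force: [0.2, -2.7, -1.2]
gripper_width: 0.321
gripper_force: 30.0
```

>>> drive_tool(
  rows=[
    {"tx": 0, "ty": 0, "tz": 0, "ax": 0, "ay": 0, "az": 0.1, "claw": 2},
    {"tx": 0, "ty": 0, "tz": 0, "ax": 0, "ay": 0, "az": 0.1, "claw": 2},
    {"tx": 0, "ty": 0, "tz": 0, "ax": 0, "ay": 0, "az": 0.1, "claw": 2},
    {"tx": 0, "ty": 0, "tz": 0, "ax": 0, "ay": 0, "az": 0.1, "claw": 2},
    {"tx": 0, "ty": 0, "tz": 0, "ax": 0, "ay": 0, "az": 0.06, "claw": 2},
    {"tx": 0, "ty": 0, "tz": 0, "ax": 0, "ay": 0, "az": 0.06, "claw": 2},
    {"tx": 0, "ty": 0, "tz": 0, "ax": 0, "ay": 0, "az": 0.06, "claw": 2},
    {"tx": 0, "ty": 0, "tz": 0, "ax": 0, "ay": 0, "az": 0, "claw": 2},
  ],
)

```text
time_s: 17.38
tcp_pos: [0.4935, -0.0812, 0.2088]
ee_rot: [[0.822, -0.569, -0.002], [-0.569, -0.822, -0.003], [0.0, 0.003, -1.0]]
wrist_force: [-0.4, -5.2, 0.2]
gripper_width: 0.319
gripper_force: 30.0
```

```bash
python3 -c "
from h import *
s=sense();print(s['moment'],s['wrist_force'],s['tcp_pos'],np.degrees(np.arctan2(s['ee_rot'][1,0],s['ee_rot'][0,0])))"
```

```text
[-1.92066125  0.43394401  0.08757303] [-0.35532305 -5.17449458  0.21269212] [ 0.49354559 -0.08123245  0.2088351 ] -34.68077527646874
```

>>> drive_tool(
  rows=[
    {"tx": 0, "ty": 0, "tz": 0, "ax": 0, "ay": 0, "az": 0.03, "claw": 2},
    {"tx": 0, "ty": 0, "tz": 0, "ax": 0, "ay": 0, "az": -0.09, "claw": 2},
    {"tx": 0, "ty": 0, "tz": 0, "ax": 0, "ay": 0, "az": -0.09, "claw": 2},
    {"tx": 0, "ty": 0, "tz": 0, "ax": 0, "ay": 0, "az": -0.07, "claw": 2},
    {"tx": 0, "ty": 0, "tz": -0.5, "ax": 0, "ay": 0, "az": 0, "claw": 2},
    {"tx": 0, "ty": 0, "tz": -1.5, "ax": 0, "ay": 0, "az": 0, "claw": 2},
    {"tx": 0, "ty": 0, "tz": -3, "ax": 0, "ay": 0, "az": 0, "claw": 2},
    {"tx": 0, "ty": 0, "tz": -3, "ax": 0, "ay": 0, "az": 0, "claw": 2},
    {"tx": 0, "ty": 0, "tz": -1, "ax": 0, "ay": 0, "az": 0, "claw": 2},
    {"tx": 0, "ty": 0, "tz": 0, "ax": 0, "ay": 0, "az": 0, "claw": 2},
  ],
)

```text
time_s: 18.22
tcp_pos: [0.4957, -0.0795, 0.3017]
ee_rot: [[0.927, -0.376, 0.007], [-0.376, -0.927, 0.001], [0.006, -0.004, -1.0]]
wrist_force: [-0.8, -0.2, -1.1]
gripper_width: 0.319
gripper_force: 30.0
```

>>> drive_tool(
  rows=[
    {"tx": -1.4, "ty": -3.64, "tz": 0, "ax": 0, "ay": 0, "az": 0, "claw": 2},
    {"tx": -1.4, "ty": -3.64, "tz": 0, "ax": 0, "ay": 0, "az": 0, "claw": 2},
    {"tx": -1.4, "ty": -3.64, "tz": 0, "ax": 0, "ay": 0, "az": 0, "claw": 2},
    {"tx": -1.4, "ty": -3.64, "tz": 0, "ax": 0, "ay": 0, "az": 0, "claw": 2},
    {"tx": -1.4, "ty": -3.64, "tz": 0, "ax": 0, "ay": 0, "az": 0, "claw": 2},
    {"tx": -1.4, "ty": -3.64, "tz": 0, "ax": 0, "ay": 0, "az": 0, "claw": 2},
    {"tx": 0, "ty": 0, "tz": 0, "ax": 0, "ay": 0, "az": 0, "claw": 2},
    {"tx": 0, "ty": 0, "tz": 0, "ax": 0, "ay": 0, "az": 0, "claw": 2},
  ],
)

```text
time_s: 18.88
tcp_pos: [0.4971, 0.156, 0.296]
ee_rot: [[0.928, -0.373, -0.004], [-0.373, -0.928, -0.001], [-0.003, 0.003, -1.0]]
wrist_force: [-0.1, -0.6, -1.2]
gripper_width: 0.318
gripper_force: 30.0
```

Run:
```python
from h import *
s=sense(); t=s["tcp_pos"]; print(t,np.degrees(np.arctan2(s["ee_rot"][1,0],s["ee_rot"][0,0])),s["gripper_width"])
im,d,K,Rw,c=cap("wrist"); g=cv2.cvtColor(im,cv2.COLOR_RGB2GRAY); yy,xx=np.mgrid[:384,:512]; cr=[]
for X in((.4592,.1281,.121),(.4933,-.0792,.121)):
    q=Rw.T@(np.array(X)-c); u,v=(q[:2]/q[2]*K[0,0]+K[:2,2]).round().astype(int); print(u,v)
    if not(35<u<477 and 35<v<350): continue
    cr.append(cv2.resize(im[v-35:v+35,u-35:u+35],None,fx=5,fy=5,interpolation=cv2.INTER_CUBIC))
    disc=np.hypot(xx-u,yy-v)<8; m=disc&(g<(np.percentile(g[disc],10)+np.percentile(g[disc],90))/2); ys,xs=np.nonzero(m)
    w=np.array([ray(a,b,.121,K,Rw,c)[:2]*1000 for a,b in zip(xs,ys)],np.float32); l=cv2.fitLine(w,cv2.DIST_HUBER,0,.01,.01).ravel(); print(len(w),np.degrees(np.arctan2(l[1],l[0])),w.mean(0))
if cr: save("w4",np.hstack(cr))
```

```text
[0.49712065 0.15604579 0.29601292] -21.88058896978547 0.31799791558731505
288 194
107 87.47889 [459.689   128.60133]
459 97
75 -83.68781 [492.71234  -79.673584]
```

View pics/w4.png

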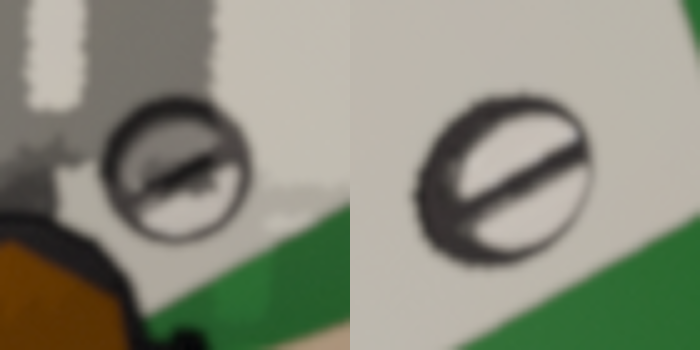

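Both slots are parallel to the front edge, so both locks are shut. Next I put the driver away.

>>> drive_tool(
  rows=[
    {"tx": -1.38, "ty": -3.6, "tz": 0, "ax": 0, "ay": 0, "az": 0, "claw": 2},
    {"tx": -1.38, "ty": -3.6, "tz": 0, "ax": 0, "ay": 0, "az": 0, "claw": 2},
    {"tx": -1.38, "ty": -3.6, "tz": 0, "ax": 0, "ay": 0, "az": 0, "claw": 2},
    {"tx": -1.38, "ty": -3.6, "tz": 0, "ax": 0, "ay": 0, "az": 0, "claw": 2},
    {"tx": -1.38, "ty": -3.6, "tz": 0, "ax": 0, "ay": 0, "az": 0, "claw": 2},
    {"tx": -1.38, "ty": -3.6, "tz": 0, "ax": 0, "ay": 0, "az": 0, "claw": 2},
    {"tx": 0, "ty": 0, "tz": 2, "ax": 0, "ay": 0, "az": 0, "claw": 2},
    {"tx": 0, "ty": 0, "tz": 2, "ax": 0, "ay": 0, "az": 0, "claw": 2},
    {"tx": 0, "ty": 0, "tz": 2, "ax": 0, "ay": 0, "az": 0, "claw": 2},
    {"tx": 0, "ty": 0, "tz": 0, "ax": 0, "ay": 0, "az": 0, "claw": 2},
  ],
)

```text
time_s: 19.77
tcp_pos: [0.5006, 0.3825, 0.2324]
ee_rot: [[0.926, -0.378, -0.009], [-0.378, -0.926, -0.007], [-0.006, 0.01, -1.0]]
wrist_force: [-0.7, 0.1, -2.7]
gripper_width: 0.32
gripper_force: 30.0
```

>>> drive_tool(
  rows=[
    {"tx": 0, "ty": 0, "tz": 0, "ax": 0, "ay": 0, "az": 0, "claw": 2},
    {"tx": 0, "ty": 0, "tz": 0, "ax": 0, "ay": 0, "az": 0, "claw": 2},
  ],
)

```text
time_s: 19.93
tcp_pos: [0.5035, 0.3849, 0.2396]
ee_rot: [[0.926, -0.376, 0.001], [-0.376, -0.926, 0.001], [0.001, -0.001, -1.0]]
wrist_force: [0.1, 0.3, -0.5]
gripper_width: 0.322
gripper_force: 30.0
```

>>> drive_tool(
  rows=[
    {"tx": -0.33, "ty": -0.15, "tz": 0, "ax": 0, "ay": 0, "az": 0, "claw": 2},
    {"tx": 0, "ty": 0, "tz": 2, "ax": 0, "ay": 0, "az": 0, "claw": 2},
    {"tx": 0, "ty": 0, "tz": 2, "ax": 0, "ay": 0, "az": 0, "claw": 2},
    {"tx": 0, "ty": 0, "tz": 0, "ax": 0, "ay": 0, "az": 0, "claw": 2},
    {"tx": 0, "ty": 0, "tz": 0, "ax": 0, "ay": 0, "az": 0, "claw": 2},
    {"tx": 0, "ty": 0, "tz": 0, "ax": 0, "ay": 0, "az": 0, "claw": 2},
  ],
)

```text
time_s: 20.43
tcp_pos: [0.5009, 0.3888, 0.2006]
ee_rot: [[0.927, -0.375, 0.003], [-0.375, -0.927, 0.002], [0.002, -0.003, -1.0]]
wrist_force: [-0.9, -1.5, -1.2]
gripper_width: 0.318
gripper_force: 30.0
```

Shift about -1 mm in y, then lower in stages.

>>> drive_tool(
  rows=[
    {"tx": 0, "ty": 0.1, "tz": 1, "ax": 0, "ay": 0, "az": 0, "claw": 2},
    {"tx": 0, "ty": 0, "tz": 1, "ax": 0, "ay": 0, "az": 0, "claw": 2},
    {"tx": 0, "ty": 0, "tz": 0.7, "ax": 0, "ay": 0, "az": 0, "claw": 2},
    {"tx": 0, "ty": 0, "tz": 0.5, "ax": 0, "ay": 0, "az": 0, "claw": 2},
    {"tx": 0, "ty": 0, "tz": 0.5, "ax": 0, "ay": 0, "az": 0, "claw": 2},
    {"tx": 0, "ty": 0, "tz": 0, "ax": 0, "ay": 0, "az": 0, "claw": 2},
  ],
)

```text
time_s: 20.93
tcp_pos: [0.4992, 0.3867, 0.1599]
ee_rot: [[0.927, -0.376, -0.002], [-0.376, -0.927, -0.002], [-0.001, 0.003, -1.0]]
wrist_force: [0.3, 0.3, -1.9]
gripper_width: 0.318
gripper_force: 30.0
```

>>> drive_tool(
  rows=[
    {"tx": 0, "ty": 0, "tz": 1.5, "ax": 0, "ay": 0, "az": 0, "claw": 2},
    {"tx": 0, "ty": 0, "tz": 1.5, "ax": 0, "ay": 0, "az": 0, "claw": 2},
    {"tx": 0, "ty": 0, "tz": 0.8, "ax": 0, "ay": 0, "az": 0, "claw": 2},
    {"tx": 0, "ty": 0, "tz": 0.5, "ax": 0, "ay": 0, "az": 0, "claw": 2},
    {"tx": 0, "ty": 0, "tz": 0.3, "ax": 0, "ay": 0, "az": 0, "claw": 2},
    {"tx": 0, "ty": 0, "tz": 0.2, "ax": 0, "ay": 0, "az": 0, "claw": 2},
    {"tx": 0, "ty": 0, "tz": 0.1, "ax": 0, "ay": 0, "az": 0, "claw": 2},
    {"tx": 0, "ty": 0, "tz": 0, "ax": 0, "ay": 0, "az": 0, "claw": 2},
  ],
)

```text
time_s: 21.6
tcp_pos: [0.4999, 0.3874, 0.113]
ee_rot: [[0.927, -0.375, 0.001], [-0.375, -0.927, 0.001], [0.0, -0.001, -1.0]]
wrist_force: [0.1, 0.9, -1.6]
gripper_width: 0.32
gripper_force: 30.0
```

>>> drive_tool(
  rows=[
    {"tx": 0, "ty": 0, "tz": 0.2, "ax": 0, "ay": 0, "az": 0, "claw": 2},
    {"tx": 0, "ty": 0, "tz": 0.1, "ax": 0, "ay": 0, "az": 0, "claw": 2},
    {"tx": 0, "ty": 0, "tz": 0, "ax": 0, "ay": 0, "az": 0, "claw": 2},
    {"tx": 0, "ty": 0, "tz": 0, "ax": 0, "ay": 0, "az": 0, "claw": 2},
  ],
)

```text
time_s: 21.93
tcp_pos: [0.4999, 0.3874, 0.11]
ee_rot: [[0.927, -0.375, 0.001], [-0.375, -0.927, 0.001], [0.0, -0.001, -1.0]]
wrist_force: [-0.3, 0.5, -0.2]
gripper_width: 0.321
gripper_force: 30.0
```

>>> drive_tool(
  rows=[
    {"tx": 0, "ty": 0, "tz": 0, "ax": 0, "ay": 0, "az": 0, "claw": 5},
    {"tx": 0, "ty": 0, "tz": 0, "ax": 0, "ay": 0, "az": 0, "claw": 7},
    {"tx": 0, "ty": 0, "tz": 0, "ax": 0, "ay": 0, "az": 0, "claw": 7},
    {"tx": 0, "ty": 0, "tz": 0, "ax": 0, "ay": 0, "az": 0, "claw": 7},
    {"tx": 0, "ty": 0, "tz": 0, "ax": 0, "ay": 0, "az": 0, "claw": 7},
    {"tx": 0, "ty": 0, "tz": -3, "ax": 0, "ay": 0, "az": 0, "claw": 7},
    {"tx": 0, "ty": 0, "tz": -4, "ax": 0, "ay": 0, "az": 0, "claw": 7},
    {"tx": 0, "ty": 0, "tz": -4, "ax": 0, "ay": 0, "az": 0, "claw": 7},
    {"tx": 0, "ty": 0, "tz": -4, "ax": 0, "ay": 0, "az": 0, "claw": 7},
    {"tx": 0, "ty": 0, "tz": 0, "ax": 0, "ay": 0, "az": 0, "claw": 7},
  ],
)

```text
time_s: 22.77
tcp_pos: [0.5032, 0.3897, 0.2702]
ee_rot: [[0.927, -0.374, 0.014], [-0.374, -0.927, 0.012], [0.009, -0.016, -1.0]]
wrist_force: [1.5, -0.3, 1.6]
gripper_width: 0.801
gripper_force: 0.0
```

Run:
```python
from h import *
s=sense(); print(s["tcp_pos"],s["gripper_width"])
for n in("scene","side"):
    im,d,K,Rw,c=cap(n); P=cloud(d,K,Rw,c); hsv=cv2.cvtColor(im,cv2.COLOR_RGB2HSV); H,S,V=[hsv[...,i].astype(int) for i in range(3)]
    o=(d>0)&(P[...,0]>.25)&(P[...,0]<.8)&(P[...,1]<-.12)&(P[...,2]>.02)&(P[...,2]<.06)
    for lab,m in dict(yel=(H>15)&(H<33)&(S>130)&(V>90),blue=(H>105)&(H<125)&(S>130)&(V>60)).items():
        q=P[m&o&(P[...,2]>.036)]; print(n,lab,len(q),np.median(q,0).round(4))
    q=P[(d>0)&(P[...,2]>.145)&(P[...,2]<.165)&(np.hypot(P[...,0]-.5,P[...,1]-.387)<.03)]; print("driver top",len(q),q.mean(0).round(4) if len(q) else 0,q[:,2].max() if len(q) else 0)
```

```text
[0.5032418  0.38970049 0.27018478] 0.8005808923153552
scene yel 47 [ 0.4715 -0.4053  0.0442]
scene blue 251 [ 0.7787 -0.6365  0.0497]
driver top 92 [0.5036 0.3871 0.1559] 0.16330512135413633
side yel 120 [ 0.4672 -0.4104  0.0419]
side blue 419 [ 0.7781 -0.6017  0.0453]
driver top 55 [0.4962 0.3797 0.1529] 0.15889006777213177
```

>>> drive_tool(
  rows=[
    {"tx": 0.77, "ty": 3.94, "tz": 0, "ax": 0, "ay": 0, "az": 0, "claw": 4},
    {"tx": 0.77, "ty": 3.94, "tz": 0, "ax": 0, "ay": 0, "az": 0, "claw": 4},
    {"tx": 0.77, "ty": 3.94, "tz": 0, "ax": 0, "ay": 0, "az": 0, "claw": 4},
    {"tx": 0.77, "ty": 3.94, "tz": 0, "ax": 0, "ay": 0, "az": 0, "claw": 4},
    {"tx": 0.77, "ty": 3.94, "tz": 0, "ax": 0, "ay": 0, "az": 0, "claw": 4},
    {"tx": 0.77, "ty": 3.94, "tz": 0, "ax": 0, "ay": 0, "az": 0, "claw": 4},
    {"tx": 0.77, "ty": 3.94, "tz": 0, "ax": 0, "ay": 0, "az": 0, "claw": 4},
    {"tx": 0.77, "ty": 3.94, "tz": 0, "ax": 0, "ay": 0, "az": 0, "claw": 4},
    {"tx": 0.77, "ty": 3.94, "tz": 0, "ax": 0, "ay": 0, "az": 0, "claw": 4},
    {"tx": 0.77, "ty": 3.94, "tz": 0, "ax": 0, "ay": 0, "az": 0, "claw": 4},
  ],
)

```text
time_s: 23.7
tcp_pos: [0.4213, -0.0088, 0.2582]
ee_rot: [[0.927, -0.375, -0.003], [-0.375, -0.927, -0.001], [-0.002, 0.002, -1.0]]
wrist_force: [1.5, -0.7, 0.6]
gripper_width: 0.46
gripper_force: 0.0
```

>>> drive_tool(
  rows=[
    {"tx": 0.77, "ty": 3.94, "tz": 0, "ax": 0, "ay": 0, "az": 0, "claw": 4},
    {"tx": 0.77, "ty": 3.94, "tz": 0, "ax": 0, "ay": 0, "az": 0, "claw": 4},
    {"tx": 0.77, "ty": 3.94, "tz": 0, "ax": 0, "ay": 0, "az": 0, "claw": 4},
    {"tx": 0.77, "ty": 3.94, "tz": 0, "ax": 0, "ay": 0, "az": 0, "claw": 4},
    {"tx": 0.77, "ty": 3.94, "tz": 0, "ax": 0, "ay": 0, "az": 0, "claw": 4},
    {"tx": 0.77, "ty": 3.94, "tz": 0, "ax": 0, "ay": 0, "az": 0, "claw": 4},
    {"tx": 0.77, "ty": 3.94, "tz": 0, "ax": 0, "ay": 0, "az": 0, "claw": 4},
    {"tx": 0.77, "ty": 3.94, "tz": 0, "ax": 0, "ay": 0, "az": 0, "claw": 4},
    {"tx": 0, "ty": 0, "tz": 0, "ax": 0, "ay": 0, "az": 0, "claw": 4},
    {"tx": 0, "ty": 0, "tz": 0, "ax": 0, "ay": 0, "az": 0, "claw": 4},
  ],
)

```text
time_s: 24.53
tcp_pos: [0.3602, -0.3234, 0.2574]
ee_rot: [[0.925, -0.38, -0.004], [-0.38, -0.925, 0.002], [-0.004, -0.001, -1.0]]
wrist_force: [0.7, 0.8, -1.3]
gripper_width: 0.461
gripper_force: 0.0
```

>>> drive_tool(
  rows=[
    {"tx": 0, "ty": 0, "tz": 0, "ax": 0, "ay": 0, "az": 0, "claw": 4},
    {"tx": 0, "ty": 0, "tz": 0, "ax": 0, "ay": 0, "az": 0, "claw": 4},
  ],
)

```text
time_s: 24.7
tcp_pos: [0.3618, -0.3211, 0.2588]
ee_rot: [[0.927, -0.374, -0.001], [-0.374, -0.927, 0.001], [-0.002, -0.0, -1.0]]
wrist_force: [-0.2, -0.9, -0.4]
gripper_width: 0.459
gripper_force: 0.0
```

```bash
cat > knob.py <<'E'
from h import *
import sys
s=sense(); print(s["tcp_pos"].round(4),"yaw",np.degrees(np.arctan2(s["ee_rot"][1,0],s["ee_rot"][0,0])).round(2),s["joints"].round(1))
im,d,K,Rw,c=cap("wrist"); save(sys.argv[1],im); np.savez(sys.argv[1],im=im,d=d,K=K,Rw=Rw,c=c)
hsv=cv2.cvtColor(im,cv2.COLOR_RGB2HSV); H,S,V=[hsv[...,i].astype(int) for i in range(3)]; P=cloud(d,K,Rw,c)
zt=float(sys.argv[2]) if len(sys.argv)>2 else .044
for lab,m in dict(yel=(H>14)&(H<34)&(S>110)&(V>70),blue=(H>100)&(H<128)&(S>110)&(V>50)).items():
    m=m&(abs(P[...,2]-zt)<.006)&(d>0); k,L,st,ce=cv2.connectedComponentsWithStats(m.astype(np.uint8))
    for i in range(1,k):
        if st[i,4]<150: continue
        ys,xs=np.nonzero(L==i); w=np.array([ray(a,b,zt,K,Rw,c)[:2]*1000 for a,b in zip(xs,ys)],np.float32)
        rc=cv2.minAreaRect(w); l=cv2.fitLine(w,cv2.DIST_HUBER,0,.01,.01).ravel()
        print(lab,st[i,4],ce[i].round(1),"rect",np.round(rc[0],1),np.round(rc[1],1),"mean",w.mean(0).round(1),"dir",round(float(np.degrees(np.arctan2(l[1],l[0]))),1),"z",np.median(P[L==i][:,2]).round(4))
E
python3 knob.py w5
```

```text
[ 0.3618 -0.3211  0.2588] yaw -21.97 [-22.3   6.6 -15.1  -0.  -68.3  90.3]
yel 489 [288.3  52.4] rect [ 476.7 -409.1] [14.3 57.5] mean [ 471.4 -407.1] dir -26.3 z 0.0437
blue 368 [220.3 141.4] rect [ 411.5 -297.3] [13.7 57.7] mean [ 407.6 -293. ] dir -53.8 z 0.0436
```

View pics/w5.png

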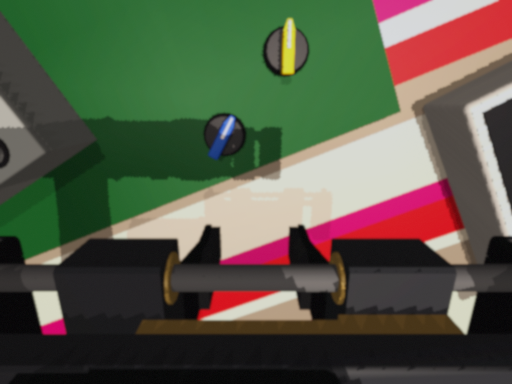

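The picture shows the yellow knob at (287,50) and the blue one at (225,135), their pointed ends with the white line towards the top of the image.

Run:
```python
from h import *
z=np.load("w5.npz"); im,d,K,Rw,c=[z[k] for k in("im","d","K","Rw","c")]
hsv=cv2.cvtColor(im,cv2.COLOR_RGB2HSV); H,S,V=[hsv[...,i].astype(int) for i in range(3)]; P=cloud(d,K,Rw,c)
for lab,x,y in(("yel",.4767,-.4091),("blue",.4115,-.2973)):
    near=(np.hypot(P[...,0]-x,P[...,1]-y)<.045)&(d>0)
    m=near&(P[...,2]>.015)&(P[...,2]<.027); w=(P[m][:,:2]*1000).astype(np.float32); print(lab,"skirt",cv2.minEnclosingCircle(w),np.median(P[m][:,2]))
    m=near&(abs(P[...,2]-.044)<.006); ys,xs=np.nonzero(m); w=np.array([ray(a,b,.044,K,Rw,c)[:2]*1000 for a,b in zip(xs,ys)],np.float32); print(cv2.minAreaRect(w),len(w))
    w=(w-w.mean(0)); _,e=np.linalg.eigh(np.cov(w.T)); print("pca",np.degrees(np.arctan2(e[1,1],e[0,1])))
```

```text
yel skirt ((476.2490234375, -409.10540771484375), 28.339675903320312) 0.021711001090107263
((476.739501953125, -409.0961608886719), (14.310693740844727, 57.488433837890625), 67.92848205566406) 631
pca 157.4067865179417
blue skirt ((411.4684143066406, -297.9022216796875), 28.292152404785156) 0.02159783359297579
((411.46307373046875, -297.3299560546875), (13.733182907104492, 57.715576171875), 40.09271240234375) 487
pca 130.13761243560884
```

Run:
```python
from h import *
z=np.load("w1.npz"); im,d,K,Rw,c=[z[k] for k in("im","d","K","Rw","c")]; o=[]
for X in((.572,.0402,.130),(.5874,-.0535,.130)):
    q=Rw.T@(np.array(X)-c); u,v=q[:2]/q[2]*K[0,0]+K[:2,2]; print(u,v); ui,vi=int(round(u)),int(round(v))
    o.append(cv2.resize(im[vi-20:vi+20,ui-20:ui+20],None,fx=10,fy=10,interpolation=cv2.INTER_CUBIC))
save("sp",np.hstack(o))
```

```text
258.9994016148032 126.13305326341013
360.10024520469193 126.61313423055977
```

View pics/sp.png

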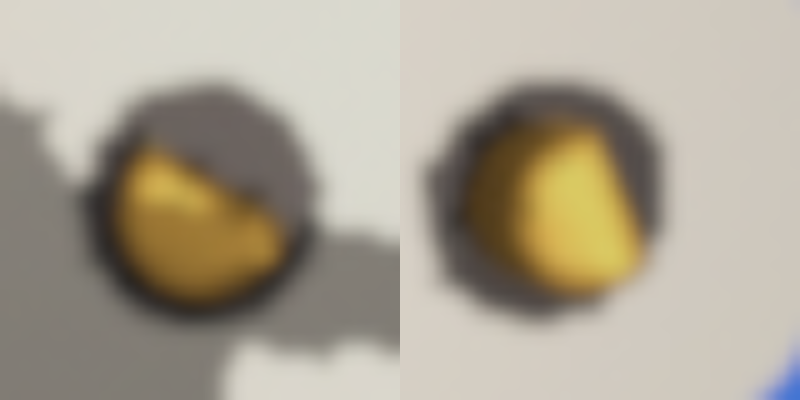

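>>> drive_tool(
  rows=[
    {"tx": 3.48, "ty": 0.97, "tz": 0, "ax": 0, "ay": 0, "az": 0, "claw": 5},
    {"tx": 3.48, "ty": 0.97, "tz": 0, "ax": 0, "ay": 0, "az": 0, "claw": 5},
    {"tx": 3.48, "ty": 0.97, "tz": 0, "ax": 0, "ay": 0, "az": 0, "claw": 5},
    {"tx": 3.48, "ty": 0.97, "tz": 0, "ax": 0, "ay": 0, "az": 0, "claw": 5},
    {"tx": 0, "ty": 0, "tz": 4, "ax": 0, "ay": 0, "az": 0, "claw": 5},
    {"tx": 0, "ty": 0, "tz": 4, "ax": 0, "ay": 0, "az": 0, "claw": 5},
    {"tx": 0, "ty": 0, "tz": 4, "ax": 0, "ay": 0, "az": 0, "claw": 5},
    {"tx": 0, "ty": 0, "tz": 4, "ax": 0, "ay": 0, "az": 0, "claw": 5},
    {"tx": 0, "ty": 0, "tz": 0, "ax": 0, "ay": 0, "az": 0, "claw": 5},
    {"tx": 0, "ty": 0, "tz": 0, "ax": 0, "ay": 0, "az": 0, "claw": 5},
  ],
)

```text
time_s: 25.58
tcp_pos: [0.4761, -0.4088, 0.0983]
ee_rot: [[0.928, -0.373, -0.005], [-0.373, -0.928, 0.002], [-0.005, 0.0, -1.0]]
wrist_force: [0.6, -0.9, 1.2]
gripper_width: 0.572
gripper_force: 0.0
```

```bash
cat > kn2.py <<'E'
from h import *
for n in("scene","side"):
    im,d,K,Rw,c=cap(n); P=cloud(d,K,Rw,c); hsv=cv2.cvtColor(im,cv2.COLOR_RGB2HSV); H,S,V=[hsv[...,i].astype(int) for i in range(3)]
    o=(d>0)&(P[...,0]>.25)&(P[...,0]<.65)&(P[...,1]<-.15)&(P[...,1]>-.55)&(P[...,2]>.037)&(P[...,2]<.05)
    for lab,m in dict(yel=(H>15)&(H<33)&(S>130)&(V>90),blue=(H>105)&(H<125)&(S>130)&(V>60)).items():
        q=P[m&o]; print(n,lab,len(q),np.median(q,0).round(4) if len(q) else "")
s=sense(); print(s["tcp_pos"])
E
python3 kn2.py
```

```text
scene yel 46 [ 0.4775 -0.4072  0.0444]
scene blue 38 [ 0.4078 -0.2888  0.0446]
side yel 99 [ 0.4662 -0.4088  0.0421]
side blue 107 [ 0.4046 -0.2944  0.0418]
[ 0.47867232 -0.41084268  0.10267515]
```

>>> drive_tool(
  rows=[
    {"tx": 0, "ty": 0, "tz": 2, "ax": 0, "ay": 0, "az": 0, "claw": 5},
    {"tx": 0, "ty": 0, "tz": 2, "ax": 0, "ay": 0, "az": 0, "claw": 5},
    {"tx": 0, "ty": 0, "tz": 1, "ax": 0, "ay": 0, "az": 0, "claw": 5},
    {"tx": 0, "ty": 0, "tz": 0, "ax": 0, "ay": 0, "az": 0, "claw": 5},
    {"tx": 0, "ty": 0, "tz": 0, "ax": 0, "ay": 0, "az": 0, "claw": 5},
    {"tx": 0, "ty": 0, "tz": 0, "ax": 0, "ay": 0, "az": 0, "claw": 5},
  ],
)

```text
time_s: 26.18
tcp_pos: [0.4777, -0.4111, 0.0518]
ee_rot: [[0.927, -0.375, 0.003], [-0.375, -0.927, -0.002], [0.004, 0.001, -1.0]]
wrist_force: [0.2, 0.8, -0.1]
gripper_width: 0.574
gripper_force: 0.0
```

>>> drive_tool(
  rows=[
    {"tx": -0.19, "ty": -0.14, "tz": 1.3, "ax": 0, "ay": 0, "az": 0, "claw": 5},
    {"tx": 0, "ty": 0, "tz": 1.3, "ax": 0, "ay": 0, "az": 0, "claw": 5},
    {"tx": 0, "ty": 0, "tz": 0, "ax": 0, "ay": 0, "az": 0, "claw": 5},
    {"tx": 0, "ty": 0, "tz": 0, "ax": 0, "ay": 0, "az": 0, "claw": 0.5},
    {"tx": 0, "ty": 0, "tz": 0, "ax": 0, "ay": 0, "az": 0, "claw": 0.5},
    {"tx": 0, "ty": 0, "tz": 0, "ax": 0, "ay": 0, "az": 0, "claw": 0.5},
    {"tx": 0, "ty": 0, "tz": 0, "ax": 0, "ay": 0, "az": 0, "claw": 0.5},
    {"tx": 0, "ty": 0, "tz": 0, "ax": 0, "ay": 0, "az": 0, "claw": 0.5},
    {"tx": 0, "ty": 0, "tz": 0, "ax": 0, "ay": 0, "az": 0, "claw": 0.5},
    {"tx": 0, "ty": 0, "tz": 0, "ax": 0, "ay": 0, "az": 0, "claw": 0.5},
  ],
)

```text
time_s: 27.02
tcp_pos: [0.4753, -0.4085, 0.0238]
ee_rot: [[0.927, -0.375, 0.0], [-0.375, -0.927, -0.0], [0.0, 0.0, -1.0]]
wrist_force: [-0.3, -0.1, 0.8]
gripper_width: 0.159
gripper_force: 30.0
```

Run:
```python
from h import *
s=sense(); print(s["tcp_pos"],np.degrees(np.arctan2(s["ee_rot"][1,0],s["ee_rot"][0,0])),s["gripper_width"]*87,s["gripper_force"])
im,d,K,Rw,c=cap("side"); P=cloud(d,K,Rw,c)
m=(np.hypot(P[...,0]-.4765,P[...,1]+.4091)<.045)&(d>0)&(P[...,2]>.012)&(P[...,2]<.028); print(m.sum(),cv2.minEnclosingCircle((P[m][:,:2]*1000).astype(np.float32)))
```

```text
[ 0.47526329 -0.40847048  0.02383606] -22.0442834966005 13.85087890408139 30.000308454036713
172 ((474.15325927734375, -412.2869873046875), 27.563323974609375)
```

>>> drive_tool(
  rows=[
    {"tx": 0, "ty": 0, "tz": -2, "ax": 0, "ay": 0, "az": 0, "claw": 0.5},
    {"tx": 0, "ty": 0, "tz": -4, "ax": 0, "ay": 0, "az": 0, "claw": 0.5},
    {"tx": 0, "ty": 0, "tz": -4, "ax": 0, "ay": 0, "az": 0, "claw": 0.5},
    {"tx": 0, "ty": 0, "tz": -4, "ax": 0, "ay": 0, "az": 0, "claw": 0.5},
    {"tx": 0, "ty": 0, "tz": -3.5, "ax": 0, "ay": 0, "az": 0, "claw": 0.5},
    {"tx": -0.67, "ty": -3.77, "tz": 0, "ax": 0, "ay": 0, "az": 0, "claw": 0.5},
    {"tx": -0.67, "ty": -3.77, "tz": 0, "ax": 0, "ay": 0, "az": 0, "claw": 0.5},
    {"tx": -0.67, "ty": -3.77, "tz": 0, "ax": 0, "ay": 0, "az": 0, "claw": 0.5},
    {"tx": -0.67, "ty": -3.77, "tz": 0, "ax": 0, "ay": 0, "az": 0, "claw": 0.5},
    {"tx": -0.67, "ty": -3.77, "tz": 0, "ax": 0, "ay": 0, "az": 0, "claw": 0.5},
  ],
)

```text
time_s: 27.9
tcp_pos: [0.5146, -0.2194, 0.1985]
ee_rot: [[0.927, -0.376, -0.0], [-0.376, -0.927, 0.0], [-0.0, -0.0, -1.0]]
wrist_force: [1.1, -0.8, -0.9]
gripper_width: 0.158
gripper_force: 30.0
```

>>> drive_tool(
  rows=[
    {"tx": -0.67, "ty": -3.77, "tz": 0, "ax": 0, "ay": 0, "az": 0, "claw": 0.5},
    {"tx": -0.67, "ty": -3.77, "tz": 0, "ax": 0, "ay": 0, "az": 0, "claw": 0.5},
    {"tx": -0.67, "ty": -3.77, "tz": 0, "ax": 0, "ay": 0, "az": 0, "claw": 0.5},
    {"tx": -0.67, "ty": -3.77, "tz": 0, "ax": 0, "ay": 0, "az": 0, "claw": 0.5},
    {"tx": -0.67, "ty": -3.77, "tz": 0, "ax": 0, "ay": 0, "az": 0, "claw": 0.5},
    {"tx": -0.67, "ty": -3.77, "tz": 0, "ax": 0, "ay": 0, "az": 0, "claw": 0.5},
    {"tx": -0.67, "ty": -3.77, "tz": 0, "ax": 0, "ay": 0, "az": 0, "claw": 0.5},
    {"tx": 0, "ty": 0, "tz": 0, "ax": 0, "ay": 0, "az": 0, "claw": 0.5},
    {"tx": 0, "ty": 0, "tz": 0, "ax": 0, "ay": 0, "az": 0, "claw": 0.5},
    {"tx": 0, "ty": 0, "tz": 0, "ax": 0, "ay": 0, "az": 0, "claw": 0.5},
  ],
)

```text
time_s: 28.73
tcp_pos: [0.57, 0.0411, 0.1982]
ee_rot: [[0.927, -0.375, -0.001], [-0.375, -0.927, -0.0], [-0.001, 0.001, -1.0]]
wrist_force: [-0.9, 0.1, -0.7]
gripper_width: 0.161
gripper_force: 30.0
```

Run:
```python
from h import *
s=sense(); t=s["tcp_pos"]; print(t,s["gripper_width"]*87)
for n in("scene","side"):
    im,d,K,Rw,c=cap(n); P=cloud(d,K,Rw,c); zt=t[2]-.0238
    m=(np.hypot(P[...,0]-t[0],P[...,1]-t[1])<.045)&(d>0)&(P[...,2]>zt-.004)&(P[...,2]<zt+.026); q=P[m]
    print(n,m.sum(),cv2.minEnclosingCircle((q[:,:2]*1000).astype(np.float32)),q[:,2].min())
```

```text
[0.56998729 0.04112703 0.19815512] 14.006301008700058
scene 222 ((575.3990478515625, 41.17585372924805), 29.41269302368164) 0.17656125933941846
side 209 ((570.4598388671875, 34.09976577758789), 29.42098617553711) 0.17219540763922048
```

>>> drive_tool(
  rows=[
    {"tx": 0.09, "ty": 0, "tz": 2, "ax": 0, "ay": 0, "az": 0, "claw": 0.5},
    {"tx": 0, "ty": 0, "tz": 1.5, "ax": 0, "ay": 0, "az": 0, "claw": 0.5},
    {"tx": 0, "ty": 0, "tz": 0.7, "ax": 0, "ay": 0, "az": 0, "claw": 0.5},
    {"tx": 0, "ty": 0, "tz": 0, "ax": 0, "ay": 0, "az": 0, "claw": 0.5},
    {"tx": 0, "ty": 0, "tz": 0, "ax": 0, "ay": 0, "az": 0, "claw": 0.5},
    {"tx": 0, "ty": 0, "tz": 0.3, "ax": 0, "ay": 0, "az": 0, "claw": 0.5},
    {"tx": 0, "ty": 0, "tz": 0.2, "ax": 0, "ay": 0, "az": 0, "claw": 0.5},
    {"tx": 0, "ty": 0, "tz": 0, "ax": 0, "ay": 0, "az": 0, "claw": 0.5},
    {"tx": 0, "ty": 0, "tz": 0, "ax": 0, "ay": 0, "az": 0, "claw": 0.5},
  ],
)

```text
time_s: 29.58
tcp_pos: [0.5713, 0.0407, 0.1523]
ee_rot: [[0.927, -0.375, 0.0], [-0.375, -0.927, -0.0], [0.001, 0.0, -1.0]]
wrist_force: [-1.2, -0.9, 1.9]
gripper_width: 0.159
gripper_force: 30.0
```

>>> drive_tool(
  rows=[
    {"tx": 0, "ty": 0, "tz": 0.15, "ax": 0, "ay": 0, "az": 0, "claw": 0.5},
    {"tx": 0, "ty": 0, "tz": 0.15, "ax": 0, "ay": 0, "az": 0, "claw": 0.5},
    {"tx": 0, "ty": 0, "tz": 0, "ax": 0, "ay": 0, "az": 0, "claw": 0.5},
  ],
)

```text
time_s: 29.83
tcp_pos: [0.5717, 0.0406, 0.1516]
ee_rot: [[0.927, -0.374, 0.002], [-0.374, -0.927, -0.001], [0.002, 0.0, -1.0]]
wrist_force: [-5.1, 0.2, 13.4]
gripper_width: 0.162
gripper_force: 30.0
```

```bash
python3 -c "
from h import *
s=sense();print(s['moment'],s['wrist_force'],s['tcp_pos'])"
```

```text
[-0.12449613  1.72438395  0.01234482] [-5.07437008  0.20787819 13.35930061] [0.57167714 0.040631   0.15161025]
```

>>> drive_tool(
  rows=[
    {"tx": -0.09, "ty": 0.04, "tz": 0, "ax": 0, "ay": 0, "az": 0, "claw": 0.5},
    {"tx": 0, "ty": 0, "tz": 0, "ax": 0, "ay": 0, "az": 0, "claw": 0.5},
  ],
)

```text
time_s: 30.0
tcp_pos: [0.5706, 0.0407, 0.1508]
ee_rot: [[0.927, -0.375, 0.002], [-0.375, -0.927, -0.0], [0.002, -0.0, -1.0]]
wrist_force: [-3.3, -1.2, 2.4]
gripper_width: 0.158
gripper_force: 30.0
```

>>> drive_tool(
  rows=[
    {"tx": -0.09, "ty": 0.04, "tz": 0, "ax": 0, "ay": 0, "az": 0, "claw": 0.5},
    {"tx": 0, "ty": 0, "tz": 0, "ax": 0, "ay": 0, "az": 0, "claw": 0.5},
  ],
)

```text
time_s: 30.17
tcp_pos: [0.5693, 0.041, 0.1485]
ee_rot: [[0.927, -0.375, 0.001], [-0.375, -0.927, 0.001], [0.0, -0.001, -1.0]]
wrist_force: [-1.0, -0.3, -1.0]
gripper_width: 0.158
gripper_force: 30.0
```

```bash
python3 -c "
from h import *
s=sense();print(s['moment'],s['wrist_force'],s['tcp_pos'])"
```

```text
[-0.07620553 -0.06916888  0.00540549] [-0.99286506 -0.33466705 -1.03818599] [0.56930079 0.04096447 0.14851605]
```

>>> drive_tool(
  rows=[
    {"tx": 0, "ty": 0, "tz": 0.3, "ax": 0, "ay": 0, "az": 0, "claw": 0.5},
    {"tx": 0, "ty": 0, "tz": 0.3, "ax": 0, "ay": 0, "az": 0, "claw": 0.5},
    {"tx": 0, "ty": 0, "tz": 0.3, "ax": 0, "ay": 0, "az": 0, "claw": 0.5},
    {"tx": 0, "ty": 0, "tz": 0, "ax": 0, "ay": 0, "az": 0, "claw": 0.5},
  ],
)

```text
time_s: 30.5
tcp_pos: [0.5688, 0.0407, 0.1382]
ee_rot: [[0.927, -0.376, -0.002], [-0.376, -0.927, -0.0], [-0.002, 0.001, -1.0]]
wrist_force: [0.2, -0.4, -0.2]
gripper_width: 0.16
gripper_force: 30.0
```

>>> drive_tool(
  rows=[
    {"tx": 0, "ty": 0, "tz": 0.2, "ax": 0, "ay": 0, "az": 0, "claw": 0.5},
    {"tx": 0, "ty": 0, "tz": 0.1, "ax": 0, "ay": 0, "az": 0, "claw": 0.5},
    {"tx": 0, "ty": 0, "tz": 0, "ax": 0, "ay": 0, "az": 0, "claw": 0.5},
  ],
)

```text
time_s: 30.75
tcp_pos: [0.5692, 0.0407, 0.1362]
ee_rot: [[0.927, -0.375, -0.0], [-0.375, -0.927, -0.0], [-0.0, 0.0, -1.0]]
wrist_force: [-0.1, 0.2, -0.5]
gripper_width: 0.159
gripper_force: 30.0
```

```bash
python3 -c "
from h import *
s=sense();print(s['moment'],s['wrist_force'],s['tcp_pos'])"
```

```text
[-0.00452401 -0.01894335  0.0200431 ] [-0.08138899  0.22734645 -0.46118029] [0.56923272 0.04072061 0.13619357]
```

>>> drive_tool(
  rows=[
    {"tx": 0, "ty": 0.02, "tz": 0, "ax": 0, "ay": 0, "az": -0.1, "claw": 0.5},
    {"tx": 0, "ty": 0.02, "tz": 0, "ax": 0, "ay": 0, "az": -0.1, "claw": 0.5},
    {"tx": 0, "ty": 0.02, "tz": 0, "ax": 0, "ay": 0, "az": -0.1, "claw": 0.5},
    {"tx": 0, "ty": 0.02, "tz": 0, "ax": 0, "ay": 0, "az": -0.1, "claw": 0.5},
    {"tx": 0, "ty": 0.02, "tz": 0, "ax": 0, "ay": 0, "az": -0.1, "claw": 0.5},
    {"tx": 0, "ty": 0, "tz": 0, "ax": 0, "ay": 0, "az": 0, "claw": 0.5},
  ],
)

```text
time_s: 31.25
tcp_pos: [0.5694, 0.0397, 0.1367]
ee_rot: [[0.993, 0.117, 0.001], [0.117, -0.993, 0.0], [0.001, 0.0, -1.0]]
wrist_force: [1.0, -0.1, -0.5]
gripper_width: 0.156
gripper_force: 30.0
```

```bash
cat > st.py <<'E'
from h import *
s=sense();print(s['moment'].round(3),s['wrist_force'].round(2),s['tcp_pos'].round(4),"yaw",np.degrees(np.arctan2(s['ee_rot'][1,0],s['ee_rot'][0,0])).round(2),"w",round(s['gripper_width']*87,2))
E
python3 st.py
```

```text
[-0.182 -0.143 -0.038] [ 0.98 -0.06 -0.48] [0.5694 0.0397 0.1367] yaw 6.7 w 13.6
```

>>> drive_tool(
  rows=[
    {"tx": 0, "ty": 0.01, "tz": 0, "ax": 0, "ay": 0, "az": -0.06, "claw": 0.5},
    {"tx": 0, "ty": 0.01, "tz": 0, "ax": 0, "ay": 0, "az": -0.06, "claw": 0.5},
    {"tx": 0, "ty": 0, "tz": 0, "ax": 0, "ay": 0, "az": 0, "claw": 0.5},
  ],
)

```text
time_s: 31.5
tcp_pos: [0.5694, 0.0396, 0.1367]
ee_rot: [[0.973, 0.232, 0.0], [0.232, -0.973, 0.0], [0.0, 0.0, -1.0]]
wrist_force: [0.5, -0.6, -1.2]
gripper_width: 0.16
gripper_force: 30.0
```

```bash
python3 st.py
```

```text
[-0.126 -0.177  0.006] [ 0.5  -0.56 -1.22] [0.5694 0.0396 0.1367] yaw 13.4 w 13.95
```

>>> drive_tool(
  rows=[
    {"tx": 0, "ty": 0, "tz": 0.05, "ax": 0, "ay": 0, "az": -0.06, "claw": 0.5},
    {"tx": 0, "ty": 0, "tz": 0, "ax": 0, "ay": 0, "az": 0, "claw": 0.5},
  ],
)

```text
time_s: 31.67
tcp_pos: [0.5694, 0.0395, 0.1366]
ee_rot: [[0.957, 0.289, 0.001], [0.289, -0.957, -0.0], [0.001, 0.0, -1.0]]
wrist_force: [-0.3, -1.3, 1.5]
gripper_width: 0.157
gripper_force: 30.0
```

```bash
python3 st.py
```

```text
[-0.288  0.067  0.009] [-0.31 -1.29  1.49] [0.5694 0.0395 0.1366] yaw 16.81 w 13.64
```

>>> drive_tool(
  rows=[
    {"tx": 0, "ty": 0, "tz": 0.03, "ax": 0, "ay": 0, "az": -0.06, "claw": 0.5},
    {"tx": 0, "ty": 0, "tz": 0, "ax": 0, "ay": 0, "az": 0, "claw": 0.5},
  ],
)

```text
time_s: 31.83
tcp_pos: [0.5695, 0.0394, 0.1365]
ee_rot: [[0.938, 0.346, 0.001], [0.346, -0.938, -0.0], [0.001, 0.001, -1.0]]
wrist_force: [-0.5, -1.8, 3.0]
gripper_width: 0.16
gripper_force: 30.0
```

```bash
python3 st.py
```

```text
[-0.311  0.177  0.057] [-0.48 -1.77  2.95] [0.5695 0.0394 0.1365] yaw 20.24 w 13.92
```

>>> drive_tool(
  rows=[
    {"tx": 0, "ty": 0, "tz": 0, "ax": 0, "ay": 0, "az": -0.06, "claw": 0.5},
    {"tx": 0, "ty": 0, "tz": 0, "ax": 0, "ay": 0, "az": 0, "claw": 0.5},
  ],
)

```text
time_s: 32.0
tcp_pos: [0.5694, 0.0394, 0.1364]
ee_rot: [[0.916, 0.401, 0.001], [0.401, -0.916, -0.0], [0.001, 0.001, -1.0]]
wrist_force: [-0.8, -1.4, 3.6]
gripper_width: 0.159
gripper_force: 30.0
```

```bash
python3 st.py
```

```text
[-0.531  0.191 -0.025] [-0.85 -1.36  3.6 ] [0.5694 0.0394 0.1364] yaw 23.66 w 13.84
```

>>> drive_tool(
  rows=[
    {"tx": 0, "ty": 0, "tz": 0, "ax": 0, "ay": 0, "az": -0.06, "claw": 0.5},
    {"tx": 0, "ty": 0, "tz": 0, "ax": 0, "ay": 0, "az": 0, "claw": 0.5},
  ],
)

```text
time_s: 32.17
tcp_pos: [0.5695, 0.0393, 0.1364]
ee_rot: [[0.89, 0.455, 0.001], [0.455, -0.89, -0.0], [0.001, 0.001, -1.0]]
wrist_force: [-1.6, -1.2, 4.6]
gripper_width: 0.155
gripper_force: 30.0
```

```bash
python3 st.py
```

```text
[-0.591  0.144 -0.012] [-1.56 -1.17  4.63] [0.5695 0.0393 0.1364] yaw 27.09 w 13.45
```

```bash
cat > avg.py <<'E'
from h import *
M=[];F=[]
for i in range(8): s=sense(); M.append(s['moment']);F.append(s['wrist_force']);capture("side")
print(np.mean(M,0).round(3),np.std(M,0).round(3),np.mean(F,0).round(2)); exec(open("st.py").read())
E
python3 avg.py
```

```text
[-0.738  0.099 -0.015] [0.114 0.039 0.025] [-0.55 -2.26  4.54]
[-0.918  0.068 -0.005] [ 0.33 -3.43  4.77] [0.5694 0.0394 0.136 ] yaw 27.18 w 14.13
```

>>> drive_tool(
  rows=[
    {"tx": 0, "ty": 0, "tz": 0, "ax": 0, "ay": 0, "az": -0.1, "claw": 0.5},
    {"tx": 0, "ty": 0, "tz": 0, "ax": 0, "ay": 0, "az": 0, "claw": 0.5},
  ],
)

```text
time_s: 32.73
tcp_pos: [0.5695, 0.0393, 0.136]
ee_rot: [[0.838, 0.545, 0.001], [0.545, -0.838, -0.0], [0.0, 0.001, -1.0]]
wrist_force: [0.6, -3.2, 4.5]
gripper_width: 0.158
gripper_force: 30.0
```

```bash
python3 avg.py
```

```text
[-1.312 -0.242 -0.064] [0.128 0.07  0.025] [ 0.76 -3.7   4.84]
[-1.522 -0.388 -0.066] [ 1.51 -5.68  5.25] [0.5695 0.0394 0.136 ] yaw 32.92 w 13.69
```

>>> drive_tool(
  rows=[
    {"tx": 0, "ty": 0, "tz": 0, "ax": 0, "ay": 0, "az": 0, "claw": 4},
    {"tx": 0, "ty": 0, "tz": 0, "ax": 0, "ay": 0, "az": 0, "claw": 5},
    {"tx": 0, "ty": 0, "tz": 0, "ax": 0, "ay": 0, "az": 0, "claw": 5},
    {"tx": 0, "ty": 0, "tz": 0, "ax": 0, "ay": 0, "az": 0, "claw": 5},
    {"tx": 0, "ty": 0, "tz": -2, "ax": 0, "ay": 0, "az": 0, "claw": 5},
    {"tx": 0, "ty": 0, "tz": -3, "ax": 0, "ay": 0, "az": 0, "claw": 5},
    {"tx": -1.5, "ty": 0, "tz": -3, "ax": 0, "ay": 0, "az": 0, "claw": 5},
    {"tx": -1.5, "ty": 0, "tz": -3, "ax": 0, "ay": 0, "az": 0, "claw": 5},
    {"tx": 0, "ty": 0, "tz": 0, "ax": 0, "ay": 0, "az": 0, "claw": 5},
    {"tx": 0, "ty": 0, "tz": 0, "ax": 0, "ay": 0, "az": 0, "claw": 5},
  ],
)

```text
time_s: 33.97
tcp_pos: [0.5442, 0.0236, 0.2476]
ee_rot: [[0.839, 0.544, 0.004], [0.544, -0.839, 0.002], [0.004, 0.0, -1.0]]
wrist_force: [-0.0, -1.1, -0.7]
gripper_width: 0.574
gripper_force: 0.0
```

```bash
python3 knob.py w6 .156
python3 - <<'E'
from h import *
z=np.load("w6.npz"); im,d,K,Rw,c=[z[k] for k in("im","d","K","Rw","c")]; P=cloud(d,K,Rw,c)
near=(np.hypot(P[...,0]-.572,P[...,1]-.04)<.045)&(d>0)
m=near&(P[...,2]>.127)&(P[...,2]<.14); print("skirt",cv2.minEnclosingCircle((P[m][:,:2]*1000).astype(np.float32)),np.median(P[m][:,2]))
m=near&(abs(P[...,2]-.156)<.007); ys,xs=np.nonzero(m); w=np.array([ray(a,b,.156,K,Rw,c)[:2]*1000 for a,b in zip(xs,ys)],np.float32); print(cv2.minAreaRect(w),np.median(P[m][:,2]))
w-=w.mean(0); _,e=np.linalg.eigh(np.cov(w.T)); print("pca",np.degrees(np.arctan2(e[1,1],e[0,1])))
E
```

```text
[0.5442 0.0236 0.2476] yaw 32.94 [ 19.5  13.1  -8.7  -0.  -67.9 103.4]
yel 827 [255.3 163.1] rect [572.2  41. ] [56.5 13.9] mean [569.3  39.3] dir 28.7 z 0.1558
skirt ((572.6102905273438, 40.7735595703125), 28.339797973632812) 0.13384343633359697
((571.88671875, 40.83910369873047), (57.25263595581055, 13.874770164489746), 31.07913589477539) 0.1558743087565515
pca -148.94473124790028
```

View pics/w6.png

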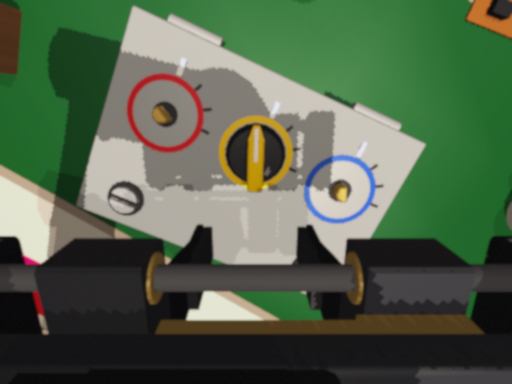

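>>> drive_tool(
  rows=[
    {"tx": 3.3, "ty": 0.06, "tz": 0, "ax": 0, "ay": 0, "az": 0.03, "claw": 5},
    {"tx": 0, "ty": 0, "tz": 3, "ax": 0, "ay": 0, "az": 0, "claw": 5},
    {"tx": 0, "ty": 0, "tz": 3, "ax": 0, "ay": 0, "az": 0, "claw": 5},
    {"tx": 0, "ty": 0, "tz": 2, "ax": 0, "ay": 0, "az": 0, "claw": 5},
    {"tx": 0, "ty": 0, "tz": 0, "ax": 0, "ay": 0, "az": 0, "claw": 5},
    {"tx": 0, "ty": 0, "tz": 0, "ax": 0, "ay": 0, "az": 0, "claw": 5},
  ],
)

```text
time_s: 34.52
tcp_pos: [0.5711, 0.0405, 0.1635]
ee_rot: [[0.855, 0.519, -0.005], [0.519, -0.855, -0.002], [-0.005, -0.001, -1.0]]
wrist_force: [0.3, 0.4, 0.9]
gripper_width: 0.574
gripper_force: 0.0
```

>>> drive_tool(
  rows=[
    {"tx": 0, "ty": 0, "tz": 1.6, "ax": 0, "ay": 0, "az": 0, "claw": 5},
    {"tx": 0, "ty": 0, "tz": 1, "ax": 0, "ay": 0, "az": 0, "claw": 5},
    {"tx": 0, "ty": 0, "tz": 0, "ax": 0, "ay": 0, "az": 0, "claw": 5},
    {"tx": 0, "ty": 0, "tz": 0, "ax": 0, "ay": 0, "az": 0, "claw": 0.5},
    {"tx": 0, "ty": 0, "tz": 0, "ax": 0, "ay": 0, "az": 0, "claw": 0.5},
    {"tx": 0, "ty": 0, "tz": 0, "ax": 0, "ay": 0, "az": 0, "claw": 0.5},
    {"tx": 0, "ty": 0, "tz": 0, "ax": 0, "ay": 0, "az": 0, "claw": 0.5},
    {"tx": 0, "ty": 0, "tz": 0, "ax": 0, "ay": 0, "az": 0, "claw": 0.5},
    {"tx": 0, "ty": 0, "tz": 0, "ax": 0, "ay": 0, "az": 0, "claw": 0.5},
  ],
)

```text
time_s: 35.27
tcp_pos: [0.5721, 0.0407, 0.1401]
ee_rot: [[0.855, 0.519, 0.001], [0.519, -0.855, 0.0], [0.001, 0.0, -1.0]]
wrist_force: [-0.1, 0.2, -0.3]
gripper_width: 0.208
gripper_force: 0.0
```

```bash
python3 avg.py
```

```text
[-0.096 -0.015  0.003] [0.055 0.059 0.014] [-0.28 -0.2   1.1 ]
[-0.162  0.041  0.028] [-0.39  0.31  2.35] [0.5721 0.0407 0.14  ] yaw 31.24 w 13.9
```

>>> drive_tool(
  rows=[
    {"tx": 0, "ty": 0, "tz": 0, "ax": 0, "ay": 0, "az": -0.1, "claw": 0.5},
    {"tx": 0, "ty": 0, "tz": 0, "ax": 0, "ay": 0, "az": 0, "claw": 0.5},
  ],
)

```text
time_s: 35.83
tcp_pos: [0.5723, 0.0407, 0.14]
ee_rot: [[0.798, 0.602, 0.001], [0.602, -0.798, 0.0], [0.001, 0.0, -1.0]]
wrist_force: [0.3, -0.4, 1.9]
gripper_width: 0.158
gripper_force: 30.0
```

```bash
python3 avg.py
```

```text
[-0.295 -0.204 -0.134] [0.042 0.069 0.021] [ 0.75 -0.52  2.08]
[-0.326 -0.248 -0.146] [ 0.58 -0.87  1.9 ] [0.5723 0.0407 0.14  ] yaw 36.94 w 13.79
```

>>> drive_tool(
  rows=[
    {"tx": 0, "ty": 0, "tz": 0, "ax": 0, "ay": 0, "az": 0.1, "claw": 0.5},
    {"tx": 0, "ty": 0, "tz": 0, "ax": 0, "ay": 0, "az": 0.1, "claw": 0.5},
    {"tx": 0, "ty": 0, "tz": 0, "ax": 0, "ay": 0, "az": 0, "claw": 0.5},
  ],
)

```text
time_s: 36.48
tcp_pos: [0.5719, 0.0407, 0.1398]
ee_rot: [[0.903, 0.429, -0.0], [0.429, -0.903, -0.0], [-0.0, 0.0, -1.0]]
wrist_force: [-0.4, -0.6, 2.8]
gripper_width: 0.16
gripper_force: 30.0
```

```bash
python3 avg.py
```

```text
[-0.255  0.031 -0.044] [0.03  0.061 0.035] [-0.29 -0.74  2.55]
[-0.269  0.134 -0.071] [-1.27  0.    2.9 ] [0.5719 0.0407 0.1398] yaw 25.56 w 13.53
```

>>> drive_tool(
  rows=[
    {"tx": 0, "ty": 0, "tz": 0, "ax": 0, "ay": 0, "az": 0.1, "claw": 0.5},
    {"tx": 0, "ty": 0, "tz": 0, "ax": 0, "ay": 0, "az": 0.1, "claw": 0.5},
    {"tx": 0, "ty": 0, "tz": 0, "ax": 0, "ay": 0, "az": 0.06, "claw": 0.5},
    {"tx": 0, "ty": 0, "tz": 0, "ax": 0, "ay": 0, "az": 0, "claw": 0.5},
  ],
)

```text
time_s: 37.22
tcp_pos: [0.572, 0.0406, 0.1398]
ee_rot: [[0.983, 0.184, -0.0], [0.184, -0.983, -0.0], [-0.0, 0.0, -1.0]]
wrist_force: [-0.6, -0.8, 2.9]
gripper_width: 0.159
gripper_force: 30.0
```

```bash
python3 avg.py
```

```text
[-0.357  0.15  -0.042] [0.025 0.04  0.035] [-0.69 -0.79  3.31]
[-0.373  0.229 -0.027] [-0.75 -1.02  5.07] [0.5719 0.0406 0.1398] yaw 10.64 w 13.89
```

>>> drive_tool(
  rows=[
    {"tx": 0, "ty": 0, "tz": 0, "ax": 0, "ay": 0, "az": 0, "claw": 4},
    {"tx": 0, "ty": 0, "tz": 0, "ax": 0, "ay": 0, "az": 0, "claw": 5},
    {"tx": 0, "ty": 0, "tz": 0, "ax": 0, "ay": 0, "az": 0, "claw": 5},
    {"tx": 0, "ty": 0, "tz": 0, "ax": 0, "ay": 0, "az": 0, "claw": 5},
    {"tx": 0, "ty": 0, "tz": -2, "ax": 0, "ay": 0, "az": 0, "claw": 5},
    {"tx": -1, "ty": 0, "tz": -3, "ax": 0, "ay": 0, "az": 0, "claw": 5},
    {"tx": -1.5, "ty": 0, "tz": -3, "ax": 0, "ay": 0, "az": 0, "claw": 5},
    {"tx": -1.5, "ty": 0, "tz": -3, "ax": 0, "ay": 0, "az": 0, "claw": 5},
    {"tx": 0, "ty": 0, "tz": 0, "ax": 0, "ay": 0, "az": 0, "claw": 5},
    {"tx": 0, "ty": 0, "tz": 0, "ax": 0, "ay": 0, "az": 0, "claw": 5},
  ],
)

```text
time_s: 38.45
tcp_pos: [0.5331, 0.0337, 0.2519]
ee_rot: [[0.983, 0.184, 0.005], [0.184, -0.983, 0.002], [0.005, -0.001, -1.0]]
wrist_force: [-0.1, 0.0, -0.4]
gripper_width: 0.573
gripper_force: 0.0
```

```bash
cat > kfit.py <<'E'
from h import *
import sys
im,d,K,Rw,c=cap("wrist"); P=cloud(d,K,Rw,c); x,y,z0=map(float,sys.argv[1:4]); r=float(sys.argv[4])
near=(np.hypot(P[...,0]-x,P[...,1]-y)<r)&(d>0)
m=near&(P[...,2]>z0+.014)&(P[...,2]<z0+.028); print("skirt",cv2.minEnclosingCircle((P[m][:,:2]*1000).astype(np.float32)),np.median(P[m][:,2]))
m=near&(abs(P[...,2]-z0-.044)<.007); ys,xs=np.nonzero(m); w=np.array([ray(a,b,z0+.044,K,Rw,c)[:2]*1000 for a,b in zip(xs,ys)],np.float32); print("bar",len(w),cv2.minAreaRect(w),np.median(P[m][:,2]))
w-=w.mean(0); _,e=np.linalg.eigh(np.cov(w.T)); print("pca",np.degrees(np.arctan2(e[1,1],e[0,1]))%180)
exec(open("st.py").read())
if len(sys.argv)>5: save(sys.argv[5],im)
E
python3 kfit.py .572 .0405 .112 .045 w7
python3 - <<'E'
# blue spindle flat angle from this view
from h import *
im,d,K,Rw,c=cap("wrist"); hsv=cv2.cvtColor(im,cv2.COLOR_RGB2HSV); H,S,V=[hsv[...,i].astype(int) for i in range(3)]; P=cloud(d,K,Rw,c)
m=(np.hypot(P[...,0]-.5874,P[...,1]+.0535)<.014)&(abs(P[...,2]-.130)<.004)&(d>0); ys,xs=np.nonzero(m); w=np.array([ray(a,b,.130,K,Rw,c)[:2]*1000 for a,b in zip(xs,ys)],np.float32)
h=cv2.convexHull(w)[:,0]; n=np.roll(h,-1,0)-h; i=np.hypot(*n.T).argmax(); print(len(w),w.mean(0),cv2.minAreaRect(w),"edges",[(round(float(np.hypot(*k)),1),round(float(np.degrees(np.arctan2(k[1],k[0]))),1)) for k in n if np.hypot(*k)>3])
dd=w.mean(0)-np.array([587.4,-53.5]); print("flat normal from centroid",np.degrees(np.arctan2(-dd[1],-dd[0])))
E
```

```text
skirt ((571.674560546875, 40.75117874145508), 28.126359939575195) 0.13354264803267485
bar 972 ((571.9129028320312, 40.90068054199219), (57.18703079223633, 13.85313892364502), 10.235001564025879) 0.155676517263545
pca 10.638789540915468
[-0.066 -0.007 -0.015] [-0.67  0.11 -0.58] [0.5325 0.0336 0.2501] yaw 10.61 w 50.0
165 [585.3842  -51.07424] ((584.9491577148438, -50.67234802246094), (15.392995834350586, 10.832833290100098), 37.15359115600586) edges [(3.8, 148.2), (3.1, 34.0), (5.3, 37.2)]
flat normal from centroid -50.27371909875963
```

>>> drive_tool(
  rows=[
    {"tx": 0, "ty": 0, "tz": 0, "ax": 0, "ay": 0, "az": 0.106, "claw": 5},
    {"tx": 0, "ty": 0, "tz": 0, "ax": 0, "ay": 0, "az": 0.106, "claw": 5},
    {"tx": 0, "ty": 0, "tz": 0, "ax": 0, "ay": 0, "az": 0.106, "claw": 5},
    {"tx": 0, "ty": 0, "tz": 0, "ax": 0, "ay": 0, "az": 0.106, "claw": 5},
    {"tx": 0, "ty": 0, "tz": 0, "ax": 0, "ay": 0, "az": 0.106, "claw": 5},
    {"tx": 0, "ty": 0, "tz": 0, "ax": 0, "ay": 0, "az": 0.106, "claw": 5},
    {"tx": 0, "ty": 0, "tz": 0, "ax": 0, "ay": 0, "az": 0.106, "claw": 5},
    {"tx": 0, "ty": 0, "tz": 0, "ax": 0, "ay": 0, "az": 0.106, "claw": 5},
    {"tx": 0, "ty": 0, "tz": 0, "ax": 0, "ay": 0, "az": 0.106, "claw": 5},
    {"tx": 0, "ty": 0, "tz": 0, "ax": 0, "ay": 0, "az": 0.106, "claw": 5},
  ],
)

```text
time_s: 39.38
tcp_pos: [0.5323, 0.0333, 0.2475]
ee_rot: [[0.637, -0.771, -0.004], [-0.771, -0.637, -0.001], [-0.002, 0.004, -1.0]]
wrist_force: [-0.1, -0.3, -0.2]
gripper_width: 0.573
gripper_force: 0.0
```

>>> drive_tool(
  rows=[
    {"tx": 1.45, "ty": 3.82, "tz": 0, "ax": 0, "ay": 0, "az": 0, "claw": 5},
    {"tx": 1.45, "ty": 3.82, "tz": 0, "ax": 0, "ay": 0, "az": 0, "claw": 5},
    {"tx": 1.45, "ty": 3.82, "tz": 0, "ax": 0, "ay": 0, "az": 0, "claw": 5},
    {"tx": 1.45, "ty": 3.82, "tz": 0, "ax": 0, "ay": 0, "az": 0, "claw": 5},
    {"tx": 1.45, "ty": 3.82, "tz": 0, "ax": 0, "ay": 0, "az": 0, "claw": 5},
    {"tx": 1.45, "ty": 3.82, "tz": 0, "ax": 0, "ay": 0, "az": 0, "claw": 5},
    {"tx": 1.45, "ty": 3.82, "tz": 0, "ax": 0, "ay": 0, "az": 0, "claw": 5},
    {"tx": 1.45, "ty": 3.82, "tz": 0, "ax": 0, "ay": 0, "az": 0, "claw": 5},
    {"tx": 0, "ty": 0, "tz": 0, "ax": 0, "ay": 0, "az": 0, "claw": 5},
    {"tx": 0, "ty": 0, "tz": 0, "ax": 0, "ay": 0, "az": 0, "claw": 5},
  ],
)

```text
time_s: 40.22
tcp_pos: [0.371, -0.253, 0.2481]
ee_rot: [[0.637, -0.771, -0.003], [-0.771, -0.637, 0.001], [-0.003, 0.002, -1.0]]
wrist_force: [-0.2, 0.5, -0.2]
gripper_width: 0.571
gripper_force: 0.0
```

```bash
python3 kfit.py .4115 -.2976 0 .08 w8
```

```text
skirt ((411.37225341796875, -297.1962890625), 28.045621871948242) 0.021547039873684393
bar 533 ((411.45245361328125, -296.5643310546875), (13.18443489074707, 56.694183349609375), 39.74958801269531) 0.04366484601198922
pca 130.37634871558456
[ 0.009 -0.041  0.005] [ 0.04  0.76 -0.23] [ 0.3719 -0.2521  0.2483] yaw -50.26 w 50.25
```

>>> drive_tool(
  rows=[
    {"tx": 3, "ty": -0.08, "tz": 0, "ax": 0, "ay": 0, "az": 0, "claw": 5},
    {"tx": 3, "ty": -0.08, "tz": 0, "ax": 0, "ay": 0, "az": 0, "claw": 5},
    {"tx": 0, "ty": 0, "tz": 4, "ax": 0, "ay": 0, "az": 0, "claw": 5},
    {"tx": 0, "ty": 0, "tz": 4, "ax": 0, "ay": 0, "az": 0, "claw": 5},
    {"tx": 0, "ty": 0, "tz": 4, "ax": 0, "ay": 0, "az": 0, "claw": 5},
    {"tx": 0, "ty": 0, "tz": 4, "ax": 0, "ay": 0, "az": 0, "claw": 5},
    {"tx": 0, "ty": 0, "tz": 2.5, "ax": 0, "ay": 0, "az": 0, "claw": 5},
    {"tx": 0, "ty": 0, "tz": 0, "ax": 0, "ay": 0, "az": 0, "claw": 5},
    {"tx": 0, "ty": 0, "tz": 0, "ax": 0, "ay": 0, "az": 0, "claw": 5},
    {"tx": 0, "ty": 0, "tz": 0, "ax": 0, "ay": 0, "az": 0, "claw": 5},
  ],
)

```text
time_s: 41.1
tcp_pos: [0.4142, -0.2965, 0.066]
ee_rot: [[0.643, -0.766, 0.002], [-0.766, -0.643, -0.001], [0.002, -0.001, -1.0]]
wrist_force: [0.1, -0.2, 0.3]
gripper_width: 0.576
gripper_force: 0.0
```

>>> drive_tool(
  rows=[
    {"tx": -0.1, "ty": 0.2, "tz": 1.5, "ax": 0, "ay": 0, "az": 0, "claw": 5},
    {"tx": 0, "ty": 0, "tz": 1.5, "ax": 0, "ay": 0, "az": 0, "claw": 5},
    {"tx": 0, "ty": 0, "tz": 1, "ax": 0, "ay": 0, "az": 0, "claw": 5},
    {"tx": 0, "ty": 0, "tz": 0, "ax": 0, "ay": 0, "az": 0, "claw": 5},
    {"tx": 0, "ty": 0, "tz": 0, "ax": 0, "ay": 0, "az": 0, "claw": 5},
  ],
)

```text
time_s: 41.52
tcp_pos: [0.411, -0.2974, 0.0258]
ee_rot: [[0.642, -0.767, 0.002], [-0.767, -0.642, -0.001], [0.002, -0.001, -1.0]]
wrist_force: [-0.3, -0.3, -0.3]
gripper_width: 0.578
gripper_force: 0.0
```

>>> drive_tool(
  rows=[
    {"tx": 0, "ty": 0, "tz": 0, "ax": 0, "ay": 0, "az": 0, "claw": 0.5},
    {"tx": 0, "ty": 0, "tz": 0, "ax": 0, "ay": 0, "az": 0, "claw": 0.5},
    {"tx": 0, "ty": 0, "tz": 0, "ax": 0, "ay": 0, "az": 0, "claw": 0.5},
    {"tx": 0, "ty": 0, "tz": 0, "ax": 0, "ay": 0, "az": 0, "claw": 0.5},
    {"tx": 0, "ty": 0, "tz": 0, "ax": 0, "ay": 0, "az": 0, "claw": 0.5},
    {"tx": 0, "ty": 0, "tz": 0, "ax": 0, "ay": 0, "az": 0, "claw": 0.5},
    {"tx": 0, "ty": 0, "tz": 0, "ax": 0, "ay": 0, "az": 0, "claw": 0.5},
  ],
)

```text
time_s: 42.1
tcp_pos: [0.4102, -0.2972, 0.0249]
ee_rot: [[0.641, -0.767, 0.0], [-0.767, -0.641, -0.0], [0.0, -0.0, -1.0]]
wrist_force: [-0.0, 0.4, 0.6]
gripper_width: 0.159
gripper_force: 30.0
```

```bash
python3 st.py
```

```text
[0.07  0.012 0.081] [-0.04  0.37  0.6 ] [ 0.4102 -0.2972  0.0249] yaw -50.12 w 13.84
```

>>> drive_tool(
  rows=[
    {"tx": 0, "ty": 0, "tz": -2, "ax": 0, "ay": 0, "az": 0, "claw": 0.5},
    {"tx": 0, "ty": 0, "tz": -4, "ax": 0, "ay": 0, "az": 0, "claw": 0.5},
    {"tx": 0, "ty": 0, "tz": -4, "ax": 0, "ay": 0, "az": 0, "claw": 0.5},
    {"tx": 0, "ty": 0, "tz": -4, "ax": 0, "ay": 0, "az": 0, "claw": 0.5},
    {"tx": 0, "ty": 0, "tz": -3.5, "ax": 0, "ay": 0, "az": 0, "claw": 0.5},
  ],
)

```text
time_s: 42.52
tcp_pos: [0.4099, -0.2972, 0.2023]
ee_rot: [[0.641, -0.767, 0.001], [-0.767, -0.641, -0.001], [0.001, -0.001, -1.0]]
wrist_force: [0.5, -0.8, -1.0]
gripper_width: 0.155
gripper_force: 30.0
```

>>> drive_tool(
  rows=[
    {"tx": -0.93, "ty": -3.65, "tz": 0, "ax": 0, "ay": 0, "az": 0, "claw": 0.5},
    {"tx": -0.93, "ty": -3.65, "tz": 0, "ax": 0, "ay": 0, "az": 0, "claw": 0.5},
    {"tx": -0.93, "ty": -3.65, "tz": 0, "ax": 0, "ay": 0, "az": 0, "claw": 0.5},
    {"tx": -0.93, "ty": -3.65, "tz": 0, "ax": 0, "ay": 0, "az": 0, "claw": 0.5},
    {"tx": -0.93, "ty": -3.65, "tz": 0, "ax": 0, "ay": 0, "az": 0, "claw": 0.5},
    {"tx": -0.93, "ty": -3.65, "tz": 0, "ax": 0, "ay": 0, "az": 0, "claw": 0.5},
    {"tx": -0.93, "ty": -3.65, "tz": 0, "ax": 0, "ay": 0, "az": 0, "claw": 0.5},
    {"tx": -0.93, "ty": -3.65, "tz": 0, "ax": 0, "ay": 0, "az": 0.05, "claw": 0.5},
    {"tx": 0, "ty": 0, "tz": 0, "ax": 0, "ay": 0, "az": 0, "claw": 0.5},
    {"tx": 0, "ty": 0, "tz": 0, "ax": 0, "ay": 0, "az": 0, "claw": 0.5},
  ],
)

```text
time_s: 43.35
tcp_pos: [0.5869, -0.051, 0.1986]
ee_rot: [[0.604, -0.797, -0.002], [-0.797, -0.604, -0.0], [-0.001, 0.001, -1.0]]
wrist_force: [-0.4, -0.4, -1.3]
gripper_width: 0.157
gripper_force: 30.0
```

>>> drive_tool(
  rows=[
    {"tx": 0, "ty": 0, "tz": 1.5, "ax": 0, "ay": 0, "az": 0, "claw": 0.5},
    {"tx": 0, "ty": 0, "tz": 1.5, "ax": 0, "ay": 0, "az": 0, "claw": 0.5},
    {"tx": 0, "ty": 0, "tz": 0.5, "ax": 0, "ay": 0, "az": 0, "claw": 0.5},
    {"tx": 0, "ty": 0, "tz": 0, "ax": 0, "ay": 0, "az": 0, "claw": 0.5},
    {"tx": 0, "ty": 0, "tz": 0, "ax": 0, "ay": 0, "az": 0, "claw": 0.5},
  ],
)

```text
time_s: 43.77
tcp_pos: [0.5862, -0.0536, 0.165]
ee_rot: [[0.602, -0.799, -0.0], [-0.799, -0.602, -0.0], [0.0, 0.0, -1.0]]
wrist_force: [0.5, -0.2, -1.2]
gripper_width: 0.156
gripper_force: 30.0
```

>>> drive_tool(
  rows=[
    {"tx": -0.08, "ty": -0.08, "tz": 0.5, "ax": 0, "ay": 0, "az": 0, "claw": 0.5},
    {"tx": 0, "ty": 0, "tz": 0.4, "ax": 0, "ay": 0, "az": 0, "claw": 0.5},
    {"tx": 0, "ty": 0, "tz": 0.2, "ax": 0, "ay": 0, "az": 0, "claw": 0.5},
    {"tx": 0, "ty": 0, "tz": 0.2, "ax": 0, "ay": 0, "az": 0, "claw": 0.5},
    {"tx": 0, "ty": 0, "tz": 0, "ax": 0, "ay": 0, "az": 0, "claw": 0.5},
    {"tx": 0, "ty": 0, "tz": 0, "ax": 0, "ay": 0, "az": 0, "claw": 0.5},
  ],
)

```text
time_s: 44.27
tcp_pos: [0.5862, -0.0518, 0.1515]
ee_rot: [[0.602, -0.799, -0.001], [-0.799, -0.602, -0.0], [-0.001, 0.001, -1.0]]
wrist_force: [-0.6, -0.9, -2.2]
gripper_width: 0.157
gripper_force: 30.0
```

```bash
python3 st.py
```

```text
[-0.085  0.224 -0.004] [-0.64 -0.88 -2.23] [ 0.5862 -0.0518  0.1515] yaw -52.99 w 13.64
```

>>> drive_tool(
  rows=[
    {"tx": 0, "ty": 0, "tz": 0.15, "ax": 0, "ay": 0, "az": 0, "claw": 0.5},
    {"tx": 0, "ty": 0, "tz": 0.1, "ax": 0, "ay": 0, "az": 0, "claw": 0.5},
    {"tx": 0, "ty": 0, "tz": 0, "ax": 0, "ay": 0, "az": 0, "claw": 0.5},
  ],
)

```text
time_s: 44.52
tcp_pos: [0.5863, -0.052, 0.1491]
ee_rot: [[0.602, -0.799, -0.001], [-0.799, -0.602, -0.0], [-0.0, 0.001, -1.0]]
wrist_force: [-1.3, -0.8, -0.4]
gripper_width: 0.157
gripper_force: 30.0
```

```bash
python3 st.py
```

```text
[-0.404  0.47  -0.01 ] [-1.3  -0.77 -0.38] [ 0.5863 -0.052   0.1491] yaw -52.99 w 13.67
```

>>> drive_tool(
  rows=[
    {"tx": 0, "ty": 0, "tz": 0.3, "ax": 0, "ay": 0, "az": 0, "claw": 0.5},
    {"tx": 0, "ty": 0, "tz": 0.3, "ax": 0, "ay": 0, "az": 0, "claw": 0.5},
    {"tx": 0, "ty": 0, "tz": 0.3, "ax": 0, "ay": 0, "az": 0, "claw": 0.5},
    {"tx": 0, "ty": 0, "tz": 0.2, "ax": 0, "ay": 0, "az": 0, "claw": 0.5},
    {"tx": 0, "ty": 0, "tz": 0.1, "ax": 0, "ay": 0, "az": 0, "claw": 0.5},
    {"tx": 0, "ty": 0, "tz": 0, "ax": 0, "ay": 0, "az": 0, "claw": 0.5},
  ],
)

```text
time_s: 45.02
tcp_pos: [0.5861, -0.0519, 0.137]
ee_rot: [[0.602, -0.799, -0.001], [-0.799, -0.602, -0.0], [-0.001, 0.001, -1.0]]
wrist_force: [-2.8, -2.2, 1.3]
gripper_width: 0.154
gripper_force: 30.0
```

```bash
python3 avg.py
```

```text
[-0.711  1.034 -0.028] [0.035 0.082 0.024] [-3.3  -2.11  0.24]
[-0.791  1.172 -0.015] [-4.07 -3.25 -0.26] [ 0.5861 -0.0518  0.137 ] yaw -53.0 w 13.59
```

>>> drive_tool(
  rows=[
    {"tx": 0, "ty": 0.06, "tz": 0, "ax": 0, "ay": 0, "az": -0.1, "claw": 0.5},
    {"tx": 0, "ty": 0.01, "tz": 0, "ax": 0, "ay": 0, "az": -0.1, "claw": 0.5},
    {"tx": 0, "ty": 0.01, "tz": 0, "ax": 0, "ay": 0, "az": -0.1, "claw": 0.5},
    {"tx": 0, "ty": 0.01, "tz": 0, "ax": 0, "ay": 0, "az": -0.1, "claw": 0.5},
    {"tx": 0, "ty": 0.01, "tz": 0, "ax": 0, "ay": 0, "az": -0.1, "claw": 0.5},
    {"tx": 0, "ty": 0.01, "tz": 0, "ax": 0, "ay": 0, "az": -0.1, "claw": 0.5},
    {"tx": 0, "ty": 0.01, "tz": 0, "ax": 0, "ay": 0, "az": -0.1, "claw": 0.5},
  ],
)

```text
time_s: 46.0
tcp_pos: [0.586, -0.0528, 0.1372]
ee_rot: [[0.976, -0.218, 0.0], [-0.218, -0.976, -0.0], [0.0, 0.0, -1.0]]
wrist_force: [-2.5, -3.3, -0.6]
gripper_width: 0.159
gripper_force: 30.0
```

```bash
python3 avg.py
```

```text
[-1.206  0.714 -0.002] [0.125 0.094 0.023] [-2.39 -3.56 -0.99]
[-1.399  0.573  0.029] [-1.48 -4.86 -2.14] [ 0.5859 -0.0528  0.1372] yaw -12.94 w 13.89
```

>>> drive_tool(
  rows=[
    {"tx": 0, "ty": 0.01, "tz": 0, "ax": 0, "ay": 0, "az": -0.1, "claw": 0.5},
    {"tx": 0, "ty": 0.01, "tz": 0, "ax": 0, "ay": 0, "az": -0.1, "claw": 0.5},
    {"tx": 0, "ty": 0.01, "tz": 0, "ax": 0, "ay": 0, "az": -0.1, "claw": 0.5},
    {"tx": 0, "ty": 0.01, "tz": 0, "ax": 0, "ay": 0, "az": -0.1, "claw": 0.5},
    {"tx": 0, "ty": 0, "tz": 0, "ax": 0, "ay": 0, "az": -0.08, "claw": 0.5},
    {"tx": 0, "ty": 0, "tz": 0, "ax": 0, "ay": 0, "az": -0.08, "claw": 0.5},
    {"tx": 0, "ty": 0, "tz": 0, "ax": 0, "ay": 0, "az": 0, "claw": 0.5},
  ],
)

```text
time_s: 46.98
tcp_pos: [0.5855, -0.0531, 0.1372]
ee_rot: [[0.944, 0.329, -0.001], [0.329, -0.944, -0.0], [-0.001, -0.0, -1.0]]
wrist_force: [-2.7, -3.6, -1.0]
gripper_width: 0.157
gripper_force: 30.0
```

```bash
python3 avg.py
```

```text
[-1.415  0.881 -0.019] [0.02  0.039 0.023] [-3.25 -4.18 -1.05]
[-1.464  0.92   0.002] [-3.69 -4.39 -1.57] [ 0.5855 -0.0531  0.1372] yaw 19.08 w 13.65
```

>>> drive_tool(
  rows=[
    {"tx": -0.08, "ty": 0.06, "tz": 0, "ax": 0, "ay": 0, "az": 0, "claw": 0.5},
    {"tx": 0, "ty": 0, "tz": 0, "ax": 0, "ay": 0, "az": -0.1, "claw": 0.5},
    {"tx": 0, "ty": 0, "tz": 0, "ax": 0, "ay": 0, "az": 0, "claw": 0.5},
  ],
)

```text
time_s: 47.63
tcp_pos: [0.5859, -0.0535, 0.1374]
ee_rot: [[0.906, 0.422, 0.002], [0.422, -0.906, 0.0], [0.002, 0.0, -1.0]]
wrist_force: [-0.9, -2.4, -1.0]
gripper_width: 0.157
gripper_force: 30.0
```

```bash
python3 avg.py
```

```text
[-0.817  0.188 -0.019] [0.103 0.12  0.025] [-0.7  -2.29 -1.65]
[-0.703 -0.042 -0.047] [ 0.12 -1.83 -2.19] [ 0.5858 -0.0535  0.1374] yaw 24.9 w 13.9
```

>>> drive_tool(
  rows=[
    {"tx": 0, "ty": 0, "tz": 0, "ax": 0, "ay": 0, "az": -0.1, "claw": 0.5},
    {"tx": 0, "ty": 0, "tz": 0, "ax": 0, "ay": 0, "az": 0, "claw": 0.5},
  ],
)

```text
time_s: 48.2
tcp_pos: [0.5861, -0.0536, 0.1375]
ee_rot: [[0.859, 0.511, 0.002], [0.511, -0.859, 0.0], [0.002, 0.001, -1.0]]
wrist_force: [1.1, -2.6, -2.9]
gripper_width: 0.159
gripper_force: 30.0
```

```bash
python3 avg.py
```

```text
[-0.76  -0.59  -0.017] [0.038 0.156 0.028] [ 1.8  -2.18 -2.84]
[-0.706 -0.885 -0.015] [ 2.66 -2.64 -3.52] [ 0.586  -0.0536  0.1375] yaw 30.64 w 13.76
```

>>> drive_tool(
  rows=[
    {"tx": 0, "ty": 0, "tz": 0, "ax": 0, "ay": 0, "az": -0.1, "claw": 0.5},
    {"tx": 0, "ty": 0, "tz": 0, "ax": 0, "ay": 0, "az": 0, "claw": 0.5},
  ],
)

```text
time_s: 48.77
tcp_pos: [0.5862, -0.0537, 0.1376]
ee_rot: [[0.804, 0.594, 0.002], [0.594, -0.804, 0.0], [0.002, 0.001, -1.0]]
wrist_force: [3.7, -2.2, -2.7]
gripper_width: 0.159
gripper_force: 30.0
```

```bash
python3 avg.py
```

```text
[-0.751 -1.406 -0.076] [0.016 0.162 0.029] [ 4.31 -1.99 -3.11]
[-0.719 -1.569 -0.045] [ 5.54 -1.72 -3.09] [ 0.5861 -0.0537  0.1375] yaw 36.35 w 13.98
```

>>> drive_tool(
  rows=[
    {"tx": 0, "ty": 0, "tz": 0, "ax": 0, "ay": 0, "az": 0.1, "claw": 0.5},
    {"tx": 0, "ty": 0, "tz": 0, "ax": 0, "ay": 0, "az": 0.1, "claw": 0.5},
    {"tx": 0, "ty": 0, "tz": 0, "ax": 0, "ay": 0, "az": 0.1, "claw": 0.5},
    {"tx": 0, "ty": 0, "tz": 0, "ax": 0, "ay": 0, "az": 0.1, "claw": 0.5},
    {"tx": 0, "ty": 0, "tz": 0, "ax": 0, "ay": 0, "az": 0.06, "claw": 0.5},
    {"tx": 0, "ty": 0, "tz": 0.1, "ax": 0, "ay": 0, "az": 0, "claw": 0.5},
    {"tx": 0, "ty": 0, "tz": 0, "ax": 0, "ay": 0, "az": 0, "claw": 0.5},
  ],
)

```text
time_s: 49.75
tcp_pos: [0.5842, -0.0536, 0.1369]
ee_rot: [[0.984, 0.176, -0.002], [0.176, -0.984, -0.0], [-0.002, -0.0, -1.0]]
wrist_force: [-1.7, 0.3, 4.6]
gripper_width: 0.158
gripper_force: 30.0
```

```bash
python3 avg.py
```

```text
[ 0.299  0.821 -0.006] [0.093 0.171 0.021] [-2.77  1.09  5.26]
[ 0.352  0.894 -0.005] [-3.15  1.33  5.73] [ 0.5843 -0.0536  0.1369] yaw 10.09 w 13.74
```

>>> drive_tool(
  rows=[
    {"tx": 0, "ty": 0, "tz": 0, "ax": 0, "ay": 0, "az": 0, "claw": 4},
    {"tx": 0, "ty": 0, "tz": 0, "ax": 0, "ay": 0, "az": 0, "claw": 5},
    {"tx": 0, "ty": 0, "tz": 0, "ax": 0, "ay": 0, "az": 0, "claw": 5},
    {"tx": 0, "ty": 0, "tz": 0, "ax": 0, "ay": 0, "az": 0, "claw": 5},
    {"tx": 0, "ty": 0, "tz": -2, "ax": 0, "ay": 0, "az": 0, "claw": 5},
    {"tx": -1, "ty": -1, "tz": -3, "ax": 0, "ay": 0, "az": 0, "claw": 5},
    {"tx": -1.5, "ty": -1.5, "tz": -3, "ax": 0, "ay": 0, "az": 0, "claw": 5},
    {"tx": -2.5, "ty": -2, "tz": -3, "ax": 0, "ay": 0, "az": 0, "claw": 5},
    {"tx": 0, "ty": 0, "tz": 0, "ax": 0, "ay": 0, "az": 0, "claw": 5},
    {"tx": 0, "ty": 0, "tz": 0, "ax": 0, "ay": 0, "az": 0, "claw": 5},
  ],
)

```text
time_s: 50.98
tcp_pos: [0.5296, -0.0183, 0.2471]
ee_rot: [[0.984, 0.176, 0.005], [0.176, -0.984, 0.001], [0.005, -0.001, -1.0]]
wrist_force: [0.4, 0.5, -0.2]
gripper_width: 0.572
gripper_force: 0.0
```

```bash
python3 kfit.py .5874 -.0535 .112 .045; python3 kfit.py .572 .0405 .112 .045 w9; python3 kn2.py
```

```text
skirt ((585.3319702148438, -52.866943359375), 28.22514533996582) 0.13360413806322494
bar 1104 ((585.1090698242188, -52.3387451171875), (56.71126174926758, 14.653679847717285), 10.205777168273926) 0.1556092335708314
pca 9.961115346625377
[-0.048 -0.027  0.06 ] [ 0.32  0.86 -0.46] [ 0.5293 -0.0186  0.2453] yaw 10.08 w 49.92
skirt ((572.0814819335938, 40.547523498535156), 28.30069923400879) 0.13358195262096834
bar 1143 ((571.929931640625, 40.04542541503906), (56.7393684387207, 14.722346305847168), 10.794466972351074) 0.155563433511556
pca 10.669463115834077
[-0.062 -0.005 -0.034] [ 0.48  0.47 -0.18] [ 0.5292 -0.0189  0.2442] yaw 10.04 w 50.4
scene yel 0 
scene blue 0 
side yel 0 
side blue 0 
[ 0.52930963 -0.0192772   0.24320397]
```

View pics/w9.png

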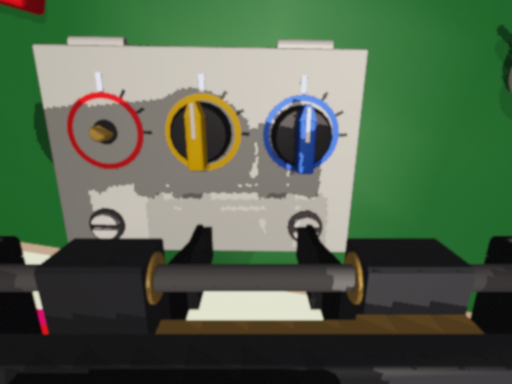

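Both knobs are home with their pointers at the white bars, the locks lie across, and the gripper is clear. Handing in.

```bash
python3 -c "
from station import finish_job; print(finish_job())"
```

```text
the job is handed in; nothing more can be done
None
```

I handed the job in after about 51 s of robot time: the door is shut, both locks are turned to locked, the screwdriver is back in its block, and the yellow and blue knobs are fully home with pointers within about 2° of OFF (the red knob was missing).

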